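Press the bushing to depth on the bench lever press

TASK

Load the bar with the bushing into the bench press, bushing end first and bushing up, fully home between the guides against the back stop under the ram, and let go of it. Then swing the press lever until you feel it meet its depth stop, without forcing it, keep it there for a moment, and let it return fully to rest. Leave the pressed bar in the press and the other things where they lie.

Things in the scene. Friction and masses are not known exactly. Their poses are not given: they have to be found in the camera images.
- bar: The bar to be pressed: plain aluminium, 96 mm long (x) x 40 mm wide (y) x 22 mm thick, 0.23 kg, lying flat on the blue mat. A round steel bushing of 14 mm diameter stands up to 9 mm out of its top, 18 mm from the middle towards its +x end (so 30 mm from that end). Two small dark dots near the -x end are only marks. Origin: centre of the underside; z up.
- bushing_top (a point): Centre of the bushing's upper face, at x = +18 mm on the bar.
- bushing (a joint): How far the bushing has been pressed down into the bar (m): near 0 as found, 0.009 flush with the bar's top. It sits tight: only about 25 N of push moves it, and it stays where it is pushed.
- plain_bar: Bystander: the same kind of bar, same size, without a bushing. Leave it.
- press: The bench lever press: a grey C-frame bolted down, 205 mm tall. Origin on the bench below the ram's axis; its throat opens to its own -x; the column fills x = 55 to 101 mm behind. The base plate is 12 mm thick, 100 mm wide, from x = -75 mm. The press's parts below are given in this frame.
- nest (a point): On top of the nest, on the ram's axis, 40 mm above the bench: where the bar's underside belongs, below the bushing. A 28 mm wide rail of the same height leads here from x = -60 mm; it is narrower than the bar, so fingers fit down beside it in front of the guides.
- back_stop (a point): Middle of the back stop's face, 30.5 mm behind the ram's axis, 18 mm high above the nest. With the bar's end against it the bushing stands below the ram. Two guides of the same height run from x = -4 to 30 mm, 44 mm apart (y = +22 and -22 mm); their mouth flares outwards from about x = -18 mm.
- head_edge (a point): Middle of the head's lower front edge, 50 mm in front of the ram's axis, 95 mm above the bench. The head is a box x = -50 to 55, y = -28 to 28, 95 to 205 mm above the bench. A bar that is home sticks out only 16 mm in front of it, so a vertical gripper does not fit: lean the tool about 40 degrees, its body away from the head.
- ram_nose (a point): Centre of the lower face of the round ram (18 mm diameter), 88 mm above the bench at rest. It comes down 33 mm per radian of the lever.
- lever: The press lever: a 12 mm round steel bar with a black ball knob, on the press's -y side. Origin on its pivot. At rest it leans 0.15 rad back from upright, to the press's +x; it swings to -x (over the throat) and meets the depth stop after 0.6 to 0.8 rad, different each time. A spring returns it: 2 to 5 N at the knob, some 5 N more while the bushing is pressed; a pull of 15 N means the stop.
- knob (a point): Centre of the black ball knob, 30 mm in diameter, 165 mm from the pivot; about 313 mm above the bench at rest.
- lever_pivot (a point): The lever's pivot, 150 mm above the bench, 50 mm to the press's -y side of the ram axis. The lever swings about the press's y axis.
- depth_stop: Dark steel pin of 12 mm diameter across the lever's path, held by a plate on the side of the head; the lever's bar comes to rest against it. Origin on the pin's axis. It is set a few mm differently each time.
- phone: Bystander: a black phone, 148 x 72 x 9 mm, lying flat. Leave it.
- bottle: Bystander: a small white plastic bottle, 48 mm diameter, 130 mm tall. Leave it.
- driver: Bystander: a screwdriver, 170 mm long, lying. Leave it.
Mind the look-alikes: they are no part of the job. What is shaped like the bar but pink or red is not meant.

How it is judged:
By the outcome, as a careful person would: the job done as asked, in the order asked, and still so for the second after the job is handed in, with the robot touching nothing.
It also fails if it takes over 69 s, if anything falls off the work surface, if the arm or the gripper's body presses on something with over 40 N, if the wrist force passes 120 N, or if a joint passes its speed limit or range.

ROBOT

A 7-joint arm with a two-finger parallel gripper is mounted at the origin on the work surface. World frame = base frame: x ahead of the robot, y to its left, z up, the work surface at z = 0. Lengths are in mm, angles in rad, forces in N, time in s.
With the tool pointing down it reaches from about 400 to 875 mm from the base axis. Payload 4.4 kg.
Tool frame: the origin (TCP) lies between the finger pads; the fingertips stand 11 mm ahead of it and the grasp point (between the pads) lies 8 mm behind it; y points along the fingers, x is the direction in which the jaws open and shut, and the axes are right-handed (so a half turn about y gives the same grasp; the last joint's range is limited). The gripper opens to 85 mm and grips with 20 to 120 N. Pads are 22 mm wide; open, the fingers measure 114 mm over their backs; the gripper's body (76 mm by 85 mm) begins 54 mm behind the grasp point. The pads swing forward as they close: fully open they stand 13 mm farther back than shut.
Start: joints at [1.26, 0.628, 0.038, 1.517, -0.027, 0.996, -0.02], TCP at [157.562, -630.628, 242.313] pointing down, gripper open.
Joint ranges: [-3.06, 3.06], [-0.37, 2.12], [-1.25, 1.32], [0.18, 2.47], [-1.1, 4.24], [0.23, 1.98], [-2.94, 2.94]. Speed limits (rad/s): [2.57, 2.57, 3.14, 3.14, 3.14, 3.14, 3.14].

INTERFACE

Orientations are given as [roll, pitch, yaw] about the fixed x, y, z axes, in that order (R = Rz(yaw) Ry(pitch) Rx(roll)).
In Python, from cell import * gives the robot as it stands.
- The arm moves only by the shell command python3 -m jog 'ROWS'. ROWS is JSON, a list of rows, each an object of numbers: "x", "y", "z": the shift along the tool's x, y, z in mm; "ax", "ay", "az": the turn, a rotation vector about the tool's x, y, z in rad; "grip": the finger opening in mm, from 0 to 85.4. In form: [{"x": .., "y": .., "z": .., "ax": .., "ay": .., "az": .., "grip": ..}, ...]. A call has 1 to 5 rows; each row is the pose to reach, as a shift and turn from the pose commanded when the call began, along the tool's axes at that moment; what a row does not reach only later rows make up. A row lasts 1/10 s, in which the tool goes at most 50 mm and 8.59 degrees, less where a joint would pass 70% of its speed; a pose out of reach is approached as far as the arm can. A call with a gripper value outside its range is refused whole. The fingers move at their own pace and stop on an object; the grip force is fixed at half the most. Time passes only in rows, so rows that repeat a pose let the fingers close. It gives the time, the measured TCP pose, the force and the opening at its end, in the units of the state.
- read_state(): the state, without advancing time (a new reading comes with each control period).
- get_image(name): name is "scene" or "top" or "wrist"; returns a dict with "color" (384x512x3 uint8, red, green, blue), "vfov" (degrees; the focal length in pixels is half the picture's height over the tangent of half this angle, whatever the lens; pixels are square), "cx", "cy" (the principal point, pixels), "k1" (the pictures are not rectified: a ray, as slopes to the right and down, at radius r is drawn at 1 + k1 r^2 times it, then the intrinsics apply), "camera_from_world" (4x4, takes a point from world to camera coordinates). Camera axes: x right, y down, z forward; pixel columns grow to the right and rows downward; lengths in mm; the calibration is good to about 2 mm. A picture is of the moment at which its call begins. There is no depth.
- finish_job(): hands the job in, once; it reports no verdict.
The state is a dict: "clock": time; "qpos": joint angles; "qd": joint speeds; "tau": joint torques, N m; "eef_pos": TCP position; "tool_rot": TCP orientation; "force": force on the tool from outside, world axes, zero at the start; "torque": the same for the moment, N m; "width": finger opening in mm.
Only numpy, scipy, OpenCV 4.12 (cv2) and the standard library are available. Lean on these libraries where they do the work, as an engineer would, in place of code of your own. Each camera call takes 0.05 s, during which the arm holds its last target.

## Working session

There is one attempt and no reset: what is moved stays moved. The work goes in short steps, Python scripts to look and compute and a shell command to move; the robot and the scene stay as the last step left them, time stands still between calls to the robot, and variables do not carry over. Pictures are saved under pics/ and viewed, and the job is handed in when it is done.

```bash
ls; mkdir -p pics; python3 - <<'E'
from cell import *
import cv2
print(read_state())
for n in ("scene","top","wrist"):
    im=get_image(n); cv2.imwrite(f"pics/{n}0.png",im["color"][:,:,::-1]); print(n,im["vfov"],im["cx"],im["cy"],im["k1"],im["camera_from_world"].tolist() if hasattr(im["camera_from_world"],'tolist') else im["camera_from_world"])
E
```

```text
pics
{'clock': 0.0, 'qpos': array([ 1.26022337,  0.62934786,  0.03839979,  1.51833529, -0.02700565,
        0.99625466, -0.02006079]), 'qd': array([-0.00024087, -0.001217  ,  0.00110823,  0.00056212,  0.00092909,
        0.00031777, -0.00171262]), 'tau': array([ 1.82686788e-03, -5.63403583e+01,  1.22644454e+00, -1.93445832e+01,
        1.09101157e-02,  1.05500247e-02, -4.52715966e-06]), 'eef_pos': array([ 157.43441303, -630.0559099 ,  241.39760517]), 'tool_rot': array([-1.57079019,  0.00182874, -1.32605237]), 'force': array([ 0.28930964, -0.83659208, -0.29580847]), 'torque': array([0.00995415, 0.02399   , 0.01957994]), 'width': 85.29002366061026}
scene 51.422560831086976 251.40696305910586 189.50719951590477 -0.13942371102677084 [[0.11739262309932717, 0.9930399916347141, 0.009515621681545528, -31.93639845652434], [0.8289364315489337, -0.09270738748696782, -0.5516065017349425, -374.73773838379367], [-0.5468851474421108, 0.07264237963797845, -0.8340501904488437, 1679.2374531557496], [0.0, 0.0, 0.0, 1.0]]
top 42.00326441349273 263.2714818214721 191.44761759119024 -0.1308225767591945 [[0.020865509454456223, -0.9997754986106797, -0.0036854976560143364, -28.48400912996554], [-0.9857355773672659, -0.019956456759680417, -0.1671140668705721, 584.4144336663579], [0.16700300005577454, 0.007119846302097541, -0.9859306799978411, 1639.761490890447], [0.0, 0.0, 0.0, 1.0]]
wrist 67.83388044935042 259.06242345149207 193.59712072982748 -0.05349052050573543 [[0.24225315839960018, -0.9702117123117736, -0.0016249733772855308, -649.1046073173031], [-0.9250295947174126, -0.23147610732182672, 0.30122924930370887, -39.65787847622088], [-0.2926322882772168, -0.07147058858154691, -0.9535503651226028, 379.6744817283556], [0.0, 0.0, 0.0, 1.0]]
```

View pics/scene0.png

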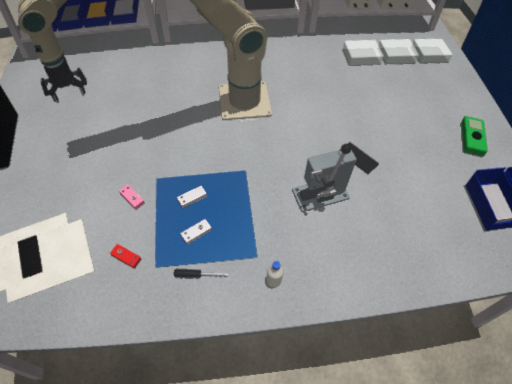

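View pics/top0.png

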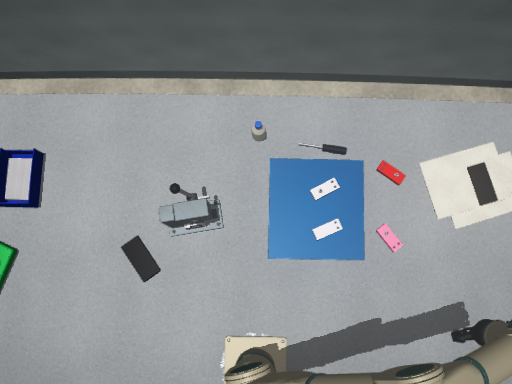

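View pics/wrist0.png

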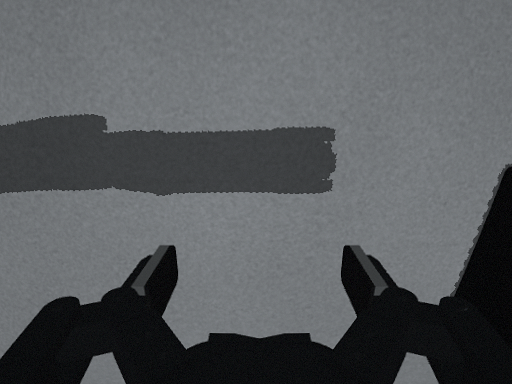

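```bash
cat > h.py <<'E'
from cell import *
import cv2, numpy as np
from scipy.spatial.transform import Rotation as Rn
def cam(im):
    f=im["color"].shape[0]/2/np.tan(np.radians(im["vfov"])/2)
    K=np.array([[f,0,im["cx"]],[0,f,im["cy"]],[0,0,1.]]); D=np.array([im["k1"],0,0,0,0.])
    return K,D,np.array(im["camera_from_world"])
def proj(im,P):
    K,D,T=cam(im); P=np.atleast_2d(np.array(P,float))
    r,_=cv2.Rodrigues(T[:3,:3]); p,_=cv2.projectPoints(P,r,T[:3,3],K,D); return p[:,0]
def ray(im,uv):
    K,D,T=cam(im); q=cv2.undistortPointsIter(np.array([[uv]],float),K,D,None,None,(3,100,1e-10))[0,0]
    d=T[:3,:3].T@np.array([q[0],q[1],1]); c=-T[:3,:3].T@T[:3,3]; return c,d/np.linalg.norm(d)
def onz(im,uv,z):
    c,d=ray(im,uv); return c+d*(z-c[2])/d[2]
def tri(L):
    A=np.zeros((3,3));b=np.zeros(3)
    for im,uv in L:
        c,d=ray(im,uv);M=np.eye(3)-np.outer(d,d);A+=M;b+=M@c
    p=np.linalg.solve(A,b)
    return p,[np.linalg.norm(np.cross(p-ray(im,uv)[0],ray(im,uv)[1])) for im,uv in L]
def crop(im,name,x0,y0,w,h,s):
    c=im["color"][y0:y0+h,x0:x0+w,::-1]; cv2.imwrite("pics/"+name,cv2.resize(c,None,fx=s,fy=s,interpolation=cv2.INTER_CUBIC))
def pose():
    s=read_state(); return s["eef_pos"],Rn.from_euler('xyz',s["tool_rot"]).as_matrix(),s
def to(p,R=None):
    "tool-frame shift/rotvec from the measured pose to the target"
    e,R0,s=pose(); d=R0.T@(np.array(p)-e); rv=np.zeros(3) if R is None else Rn.from_matrix(R0.T@R).as_rotvec()
    return d.round(1),rv.round(3)
E
python3 - <<'E'
from h import *
a=get_image("scene");b=get_image("top")
crop(a,"s_bar.png",165,175,70,75,8); crop(b,"t_bar.png",300,170,60,75,8)
crop(a,"s_pr.png",285,135,100,80,7); crop(b,"t_pr.png",150,170,90,75,8)
E
```

```text
(no output)
```

View pics/s_bar.png

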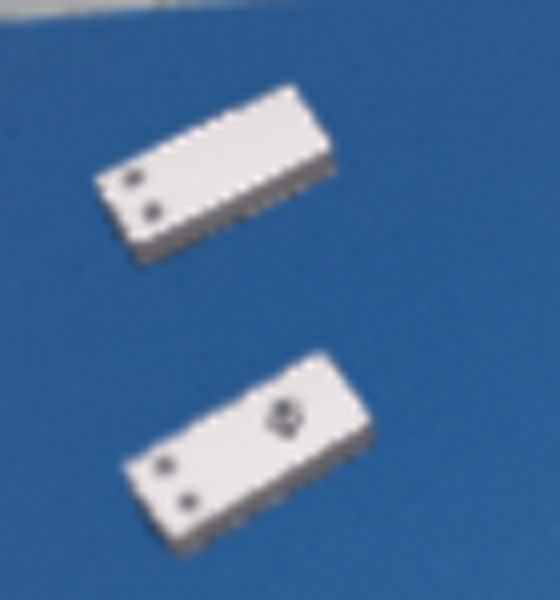

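View pics/t_bar.png

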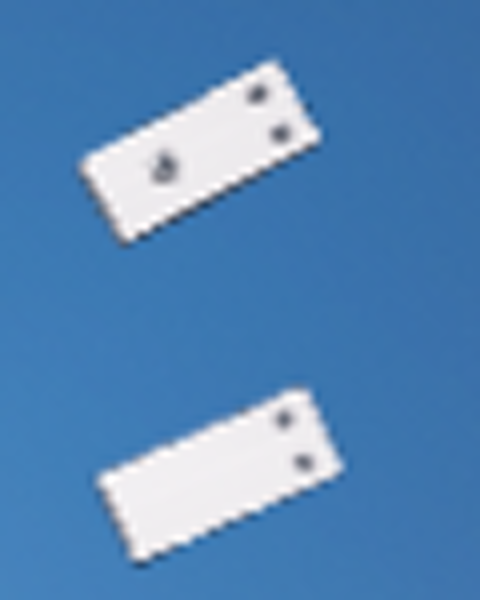

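View pics/s_pr.png

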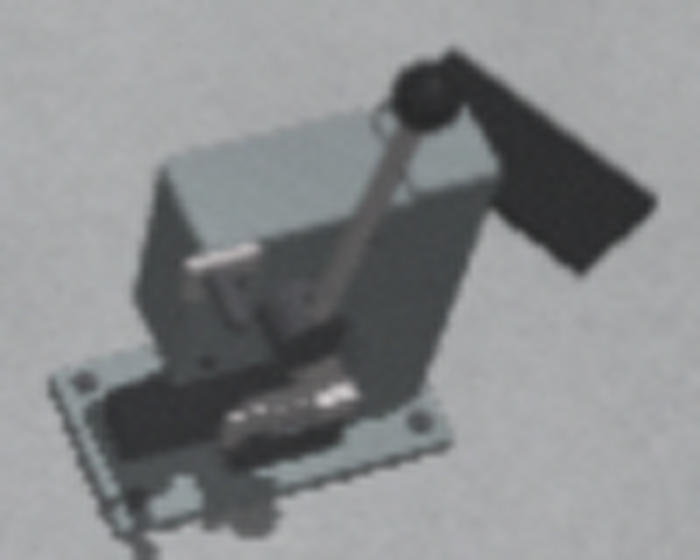

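View pics/t_pr.png

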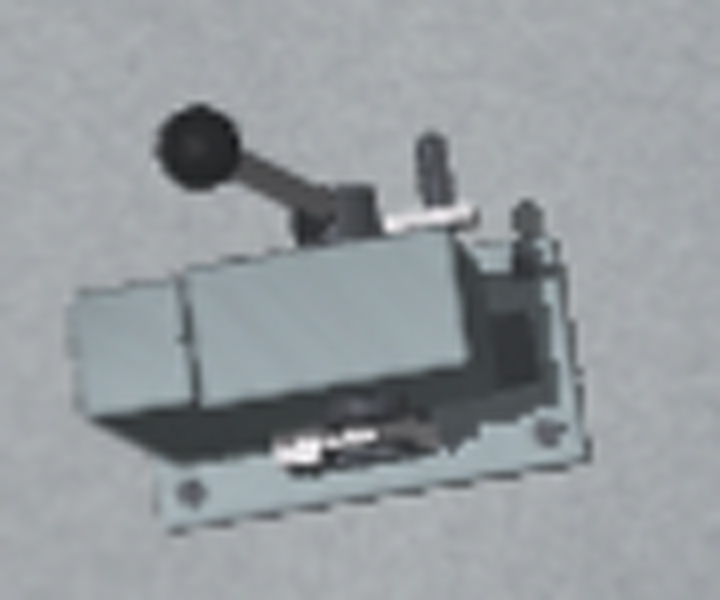

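```bash
cat > fit.py <<'E'
from h import *
from scipy.optimize import least_squares
a=get_image("scene");b=get_image("top")
def uv(l,x0,y0,s): return [((x+.5)/s-.5+x0,(y+.5)/s-.5+y0) for x,y in l]
def fit(obs,x0,zfree=False):
    def f(p):
        R=Rn.from_euler('z',p[2]).as_matrix(); r=[]
        for im,M,U in obs:
            P=(R@np.array(M,float).T).T+[p[0],p[1],p[3] if zfree else 0]; r+=list((proj(im,P)-np.array(U)).ravel())
        return np.array(r)
    s=least_squares(f,x0); print(s.x.round(3),np.degrees(s.x[2]).round(2)); print(s.fun.reshape(-1,2).round(2).tolist()); return s.x
print(onz(b,(320,188),22))
Mb=[(48,20,22),(-48,20,22),(-48,-20,22),(48,-20,22)]
tb=uv([(82,165),(277,62),(322,135),(125,242)],300,170,8)
sb=uv([(320,352),(125,468),(182,540),(370,418)],165,175,8)
# order: top image left=+y world
Mt=[(48,-20,22),(-48,-20,22),(-48,20,22),(48,20,22)]
Ms=[(48,20,22),(-48,20,22),(-48,-20,22),(48,-20,22)]
for o in ([(b,Mt,tb)],[(a,Ms,sb)],[(b,Mt,tb),(a,Ms,sb)]): fit(o,[560,-150,1.0,0][: (3)])
print('z free');fit([(b,Mt,tb),(a,Ms,sb)],[560,-150,1.0,0],True)
Mpt=[(-50,-28,205),(-50,28,205),(101,-28,205),(101,28,205),(-75,50,12)]
tp=uv([(447,235),(470,362),(75,293),(90,412),(590,460)],150,170,8)
Mps=[(-50,28,205),(-50,-28,205),(101,-28,205),(-75,50,12),(-75,-50,12)]
sp=uv([(165,165),(205,250),(497,178),(55,375),(125,535)],285,135,7)
print('press')
for o in ([(b,Mpt,tp)],[(a,Mps,sp)],[(b,Mpt,tp),(a,Mps,sp)]): x=fit(o,[500,200,1.6])
E
python3 fit.py
```

```text
[ 605.44864319 -211.14071472   22.        ]
[ 604.354 -227.664    2.085] 119.48
[[-0.01, -0.3], [-0.2, -0.41], [-0.1, 0.5], [0.3, 0.21]]
[ 603.369 -224.712    2.098] 120.22
[[0.02, -0.3], [0.15, 0.28], [-0.55, 0.11], [0.39, -0.11]]
[ 603.849 -226.109    2.091] 119.82
[[-0.45, -0.08], [-0.71, -0.33], [-0.56, 0.55], [-0.08, 0.4], [-0.3, -0.09], [-0.29, 0.36], [-1.06, 0.23], [-0.0, 0.14]]
z free
[ 604.071 -225.979    2.091    1.441] 119.83
[[-0.45, -0.21], [-0.7, -0.47], [-0.54, 0.41], [-0.08, 0.27], [-0.29, -0.25], [-0.31, 0.21], [-1.07, 0.09], [0.01, -0.01]]
press
[500.043 200.235   1.744] 99.92
[[1.05, -1.46], [0.63, 0.63], [-0.99, -1.33], [-0.7, 1.77], [-0.01, 0.38]]
[501.088 204.743   1.771] 101.49
[[-1.03, -0.57], [0.25, 0.94], [1.89, -0.42], [-0.87, -0.16], [-0.32, -0.04]]
[500.836 202.517   1.759] 100.8
[[0.14, -1.95], [-0.01, 0.09], [-1.78, -1.09], [-1.22, 1.97], [-0.5, -0.24], [-1.71, -0.74], [-0.65, 0.81], [1.28, -0.11], [-1.43, -0.41], [-1.22, -0.21]]
```

```bash
cat >> h.py <<'E'
def Rt(yaw,lean,s=1):
    "fingers lean: pointing along yaw dir and down; tool x = s*left"
    u=np.array([np.cos(yaw),np.sin(yaw),0]);v=np.array([-np.sin(yaw),np.cos(yaw),0])
    d=np.sin(lean)*u-np.array([0,0,np.cos(lean)]); x=s*v; return np.column_stack([x,d,np.cross(x,d)])
BAR=(604,-226,2.09)
def barpt(x,y,z): 
    c,s=np.cos(BAR[2]),np.sin(BAR[2]); return np.array([BAR[0]+c*x-s*y,BAR[1]+s*x+c*y,z])
E
python3 - <<'E'
from h import *
e,R,s=pose(); T=np.array(get_image("wrist")["camera_from_world"]); c=-T[:3,:3].T@T[:3,3]
print("cam in tool",R.T@(c-e),"axes",(R.T@T[:3,:3].T).round(2))
for sg in (1,-1):
    for lean in (0,.7):
        Q=Rt(2.09,lean,sg); print(sg,lean,Rn.from_matrix(R.T@Q).as_rotvec().round(3), Q.round(2).tolist())
E
```

```text
cam in tool [ 3.66432745e-02 -1.31448450e+02  7.64387213e+01] axes [[ 1.   -0.    0.  ]
 [-0.   -0.3   0.95]
 [-0.   -0.95 -0.3 ]]
1 0 [ 0.     1.296 -0.   ] [[-0.87, -0.0, 0.5], [-0.5, 0.0, -0.87], [0.0, -1.0, -0.0]]
1 0.7 [-0.597  1.24   0.452] [[-0.87, -0.32, 0.38], [-0.5, 0.56, -0.66], [0.0, -0.76, -0.64]]
-1 0 [-0.    -1.845 -0.   ] [[0.87, -0.0, -0.5], [0.5, 0.0, 0.87], [-0.0, -1.0, 0.0]]
-1 0.7 [ 0.486 -1.76   0.642] [[0.87, -0.32, -0.38], [0.5, 0.56, 0.66], [-0.0, -0.76, 0.64]]
```

```bash
python3 - <<'E'
from h import *
print(to(barpt(-20,0,230),Rt(2.09,0,-1)))
E
```

```text
(array([-265.1,   12.3,  536.6]), array([-0.   , -1.845, -0.   ]))
```

```bash
python3 -m jog '[{"x":-265,"y":12,"z":537,"ay":-1.845},{"x":-265,"y":12,"z":537,"ay":-1.845},{"x":-265,"y":12,"z":537,"ay":-1.845},{"x":-265,"y":12,"z":537,"ay":-1.845},{"x":-265,"y":12,"z":537,"ay":-1.845}]'; python3 - <<'E'
from h import *
print(to(barpt(-20,0,230),Rt(2.09,0,-1)),read_state()["qpos"].round(2))
E
```

```text
(array([-265.1,   12.3,  536.6]), array([-0.   , -1.845, -0.   ])) [ 1.26  0.63  0.04  1.52 -0.03  1.   -0.02]$[0]: bad value
```

```bash
python3 -m jog '[{"x":-265,"y":12,"z":537,"ax":0,"ay":-1.845,"az":0,"grip":85},{"x":-265,"y":12,"z":537,"ax":0,"ay":-1.845,"az":0,"grip":85},{"x":-265,"y":12,"z":537,"ax":0,"ay":-1.845,"az":0,"grip":85},{"x":-265,"y":12,"z":537,"ax":0,"ay":-1.845,"az":0,"grip":85},{"x":-265,"y":12,"z":537,"ax":0,"ay":-1.845,"az":0,"grip":85}]'; python3 - <<'E'
from h import *
print(to(barpt(-20,0,230),Rt(2.09,0,-1)),read_state()["qpos"].round(2))
E
```

```text
clock: 0.9
eef_pos: [349.5, -467.7, 237.6]
tool_rot: [-1.571, -0.001, -0.57]
force: [1.3, -1.0, 0.2]
width: 84.8
(array([101.5,   7.5, 331.6]), array([ 1.000e-03, -1.089e+00,  0.000e+00])) [ 0.99  0.54 -0.17  1.71  0.11  0.9   0.2 ]
```

```bash
python3 -m jog '[{"x":101,"y":7,"z":331,"ax":0,"ay":-1.09,"az":0,"grip":85},{"x":101,"y":7,"z":331,"ax":0,"ay":-1.09,"az":0,"grip":85},{"x":101,"y":7,"z":331,"ax":0,"ay":-1.09,"az":0,"grip":85},{"x":101,"y":7,"z":331,"ax":0,"ay":-1.09,"az":0,"grip":85},{"x":101,"y":7,"z":331,"ax":0,"ay":-1.09,"az":0,"grip":85}]'; python3 - <<'E'
from h import *
print(to(barpt(-20,0,230),Rt(2.09,0,-1)),read_state()["qpos"].round(2))
E
```

```text
clock: 1.4
eef_pos: [540.9, -307.0, 232.5]
tool_rot: [-1.571, -0.0, 0.18]
force: [0.3, -0.9, -0.6]
width: 85.2
(array([83.2,  2.5, 49.6]), array([ 0.001, -0.34 ,  0.   ])) [ 0.7   0.62 -0.38  1.6   0.26  0.97  0.42]
```

```bash
python3 -m jog '[{"x":83,"y":2,"z":50,"ax":0,"ay":-0.34,"az":0,"grip":85},{"x":83,"y":2,"z":50,"ax":0,"ay":-0.34,"az":0,"grip":85},{"x":83,"y":2,"z":50,"ax":0,"ay":-0.34,"az":0,"grip":85},{"x":83,"y":2,"z":50,"ax":0,"ay":-0.34,"az":0,"grip":85}]'; python3 - <<'E'
from h import *
print(to(barpt(-20,0,230),Rt(2.09,0,-1)),read_state()["qpos"].round(2))
w=get_image("wrist"); crop(w,"w1.png",0,0,512,384,1.5)
print(proj(w,[barpt(x,y,z) for x,y,z in [(48,20,23),(48,-20,23),(-48,20,23),(-48,-20,23),(18,0,32)]]).round(1).tolist())
E
```

```text
clock: 1.8
eef_pos: [613.5, -243.0, 229.9]
tool_rot: [-1.57, -0.0, 0.517]
force: [0.6, -1.3, -1.0]
width: 85.0
(array([ 0.2, -0.1, -0.5]), array([-0.001, -0.002,  0.   ])) [ 0.59  0.69 -0.46  1.49  0.33  1.04  0.57]
[[242.1, 112.8], [277.0, 112.7], [243.6, 192.7], [275.8, 192.7], [259.6, 140.0]]
```

View pics/w1.png

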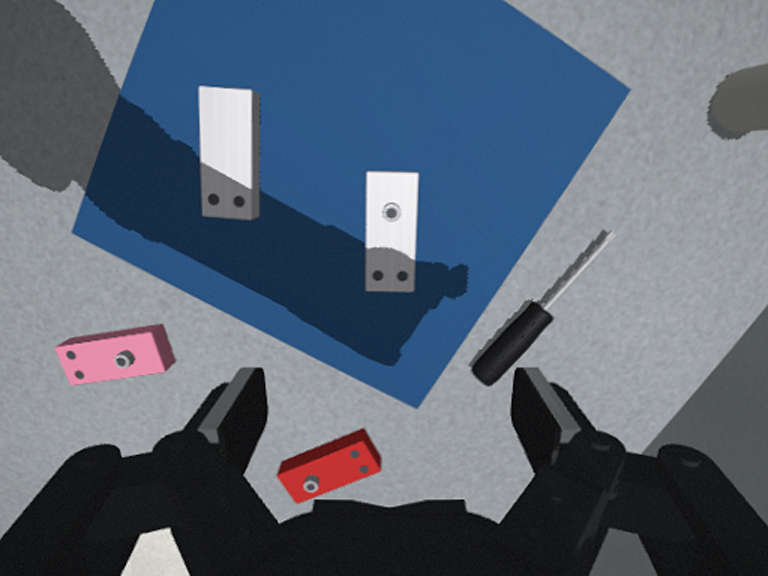

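```bash
python3 - <<'E'
from h import *
from scipy.optimize import least_squares
w=get_image("wrist"); crop(w,"w1c.png",225,100,75,110,7)
E
```

```text
(no output)
```

View pics/w1c.png

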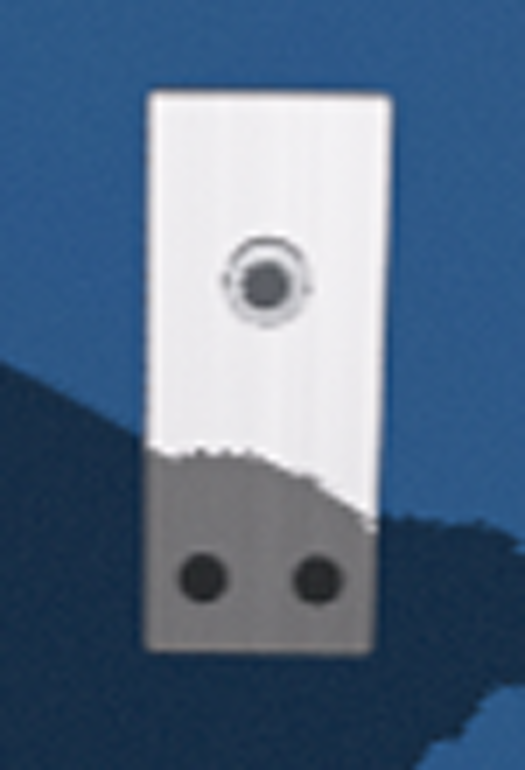

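```bash
python3 - <<'E'
from h import *
import io,contextlib
from scipy.optimize import least_squares
w=get_image("wrist")
U=np.array([((x+.5)/7-.5+225,(y+.5)/7-.5+100) for x,y in [(148,93),(391,97),(145,651),(374,653)]])
M=np.array([(48,20,22),(48,-20,22),(-48,20,22),(-48,-20,22)],float)
for z0 in (0,1.5):
    f=lambda p:(proj(w,(Rn.from_euler('z',p[2]).as_matrix()@M.T).T+[p[0],p[1],z0])-U).ravel()
    s=least_squares(f,[604,-226,2.09]); print(z0,s.x.round(3),s.fun.round(2))
E
```

```text
0 [ 605.28  -228.117    2.068] [-0.05 -0.03  0.03 -0.07  0.32 -0.03 -0.3   0.13]
1.5 [ 605.155 -227.929    2.068] [-0.13 -0.19  0.11 -0.23  0.25  0.16 -0.23  0.32]
```

```bash
sed -i 's/^BAR=.*/BAR=(605,-227.7,2.072)/' h.py; python3 - <<'E'
from h import *
R=Rt(BAR[2],.7,-1); t=barpt(-39,0,17.5)
print(to(t-60*R[:,1]+[0,0,25],R)); print(60*R[:,1])
E
```

```text
(array([  2.8, 141.8, -58. ]), array([ 0.701,  0.009, -0.005]))
[-18.57208137  33.89892235 -45.89053124]
```

```bash
python3 -m jog '[{"x":1,"y":30,"z":-58,"ax":0.14,"ay":0,"az":0,"grip":85},{"x":2,"y":60,"z":-58,"ax":0.28,"ay":0.009,"az":-0.005,"grip":85},{"x":3,"y":90,"z":-58,"ax":0.43,"ay":0.009,"az":-0.005,"grip":85},{"x":3,"y":120,"z":-58,"ax":0.57,"ay":0.009,"az":-0.005,"grip":85},{"x":3,"y":142,"z":-58,"ax":0.7,"ay":0.009,"az":-0.005,"grip":85}]'; python3 - <<'E'
from h import *
R=Rt(BAR[2],.7,-1); t=barpt(-39,0,17.5)
print(to(t,R),to(t-60*R[:,1]+[0,0,25],R),read_state()["qpos"].round(2))
E
```

```text
clock: 2.45
eef_pos: [642.1, -296.6, 86.7]
tool_rot: [-0.867, 0.0, 0.5]
force: [2.2, 0.2, 0.4]
width: 85.1
(array([  0.6,  78.1, -14.9]), array([-0.004, -0.001,  0.001])) (array([ 0.6, -0.9,  1.6]), array([-0.004, -0.001,  0.001])) [ 0.68  1.33 -0.53  0.65  0.09  1.8   0.87]
```

```bash
python3 -m jog '[{"x":1,"y":25,"z":-15,"ax":0,"ay":0,"az":0,"grip":85},{"x":1,"y":40,"z":-15,"ax":0,"ay":0,"az":0,"grip":85},{"x":1,"y":55,"z":-15,"ax":0,"ay":0,"az":0,"grip":85}]'; python3 - <<'E'
from h import *
R=Rt(BAR[2],.7,-1); t=barpt(-39,0,17.5)
print(to(t,R),read_state()["qpos"].round(2))
w=get_image("wrist"); crop(w,"w2.png",0,0,512,384,1.5)
E
```

```text
clock: 2.75
eef_pos: [631.6, -273.2, 33.7]
tool_rot: [-0.869, 0.001, 0.501]
force: [-0.1, -0.3, 0.2]
width: 85.2
(array([-1.4, 21.2,  0. ]), array([-0.002, -0.001, -0.001])) [ 0.69  1.34 -0.53  0.78  0.1   1.66  0.87]
```

View pics/w2.png

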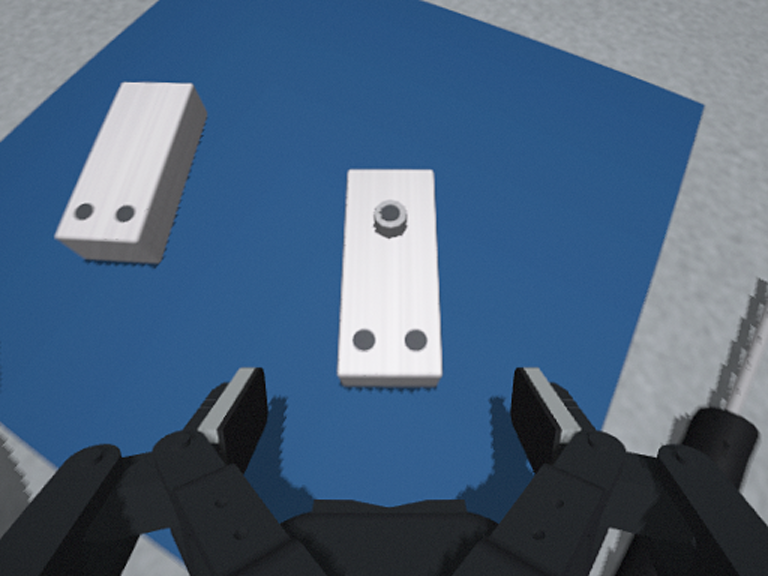

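```bash
python3 -m jog '[{"x":-0.7,"y":7,"z":0,"ax":0,"ay":0,"az":0,"grip":85},{"x":-0.7,"y":14,"z":0,"ax":0,"ay":0,"az":0,"grip":85},{"x":-0.7,"y":21,"z":0,"ax":0,"ay":0,"az":0,"grip":85},{"x":-0.7,"y":21,"z":0,"ax":0,"ay":0,"az":0,"grip":85}]'; python3 - <<'E'
from h import *
R=Rt(BAR[2],.7,-1); t=barpt(-39,0,17.5)
print(to(t,R),read_state()["qpos"].round(2))
w=get_image("wrist"); crop(w,"w3.png",0,0,512,384,1.5)
E
```

```text
clock: 3.2
eef_pos: [625.6, -260.3, 20.3]
tool_rot: [-0.87, -0.001, 0.504]
force: [-0.5, 0.3, -0.1]
width: 85.1
(array([-2.4,  1.8, -2.2]), array([-0.001,  0.003, -0.001])) [ 0.69  1.34 -0.54  0.84  0.11  1.6   0.87]
```

View pics/w3.png

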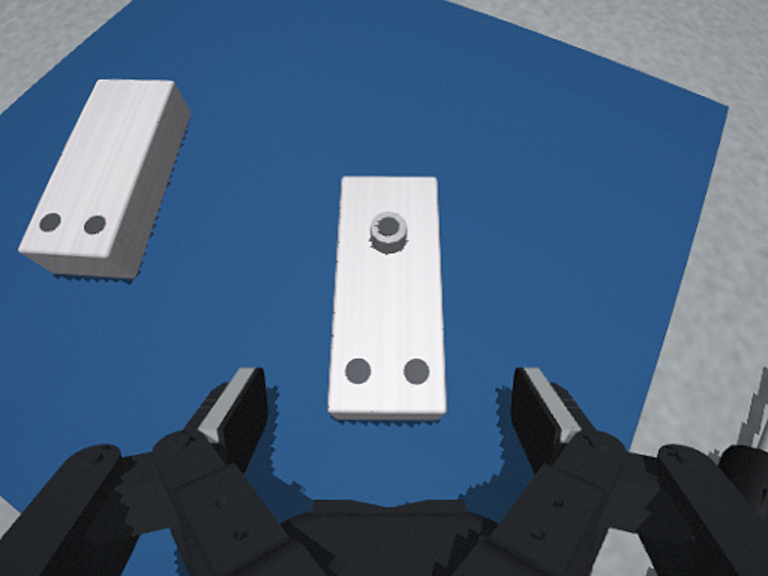

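```bash
python3 -m jog '[{"x":-0.5,"y":2,"z":-2,"ax":0,"ay":0,"az":0,"grip":85},{"x":-0.5,"y":2,"z":-2,"ax":0,"ay":0,"az":0,"grip":60},{"x":-0.5,"y":2,"z":-2,"ax":0,"ay":0,"az":0,"grip":50}]'; python3 - <<'E'
from h import *
R=Rt(BAR[2],.7,-1); t=barpt(-39,0,17.5)
print(to(t,R))
w=get_image("wrist"); crop(w,"w4.png",0,0,512,384,1.5)
E
python3 -m jog '[{"x":0,"y":0,"z":0,"ax":0,"ay":0,"az":0,"grip":30},{"x":0,"y":0,"z":0,"ax":0,"ay":0,"az":0,"grip":20},{"x":0,"y":0,"z":0,"ax":0,"ay":0,"az":0,"grip":20},{"x":0,"y":0,"z":0,"ax":0,"ay":0,"az":0,"grip":20}]'
python3 - <<'E'
from h import *
w=get_image("wrist"); crop(w,"w5.png",0,0,512,384,1.5)
E
```

```text
clock: 3.55
eef_pos: [625.9, -261.2, 17.6]
tool_rot: [-0.871, -0.002, 0.504]
force: [-0.0, 0.0, 0.2]
width: 58.9
(array([-2.2,  0.4,  0.2]), array([ 0.   ,  0.003, -0.   ]))
clock: 4.0
eef_pos: [626.1, -261.6, 18.0]
tool_rot: [-0.872, -0.002, 0.503]
force: [0.9, -2.0, 1.6]
width: 38.9
```

View pics/w5.png

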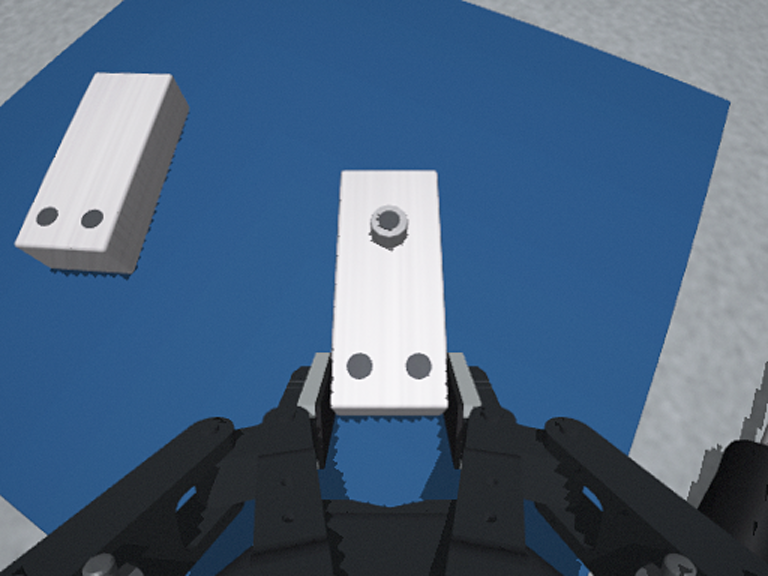

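```bash
cat >> h.py <<'E'
PR=[500.8,202.5,1.76]
def prpt(x,y,z):
    c,s=np.cos(PR[2]),np.sin(PR[2]); return np.array([PR[0]+c*x-s*y,PR[1]+s*x+c*y,z])
E
python3 - <<'E'
from h import *
R=Rt(PR[2],.7,-1); R0=Rt(BAR[2],.7,-1); print("up",R0.T@[0,0,50])
print(to(prpt(-170,0,120),R),prpt(-170,0,120))
E
```

```text
up [  0.         -38.24210936  32.21088436]
(array([ 61.8, 118.4, 299.3]), array([ 0.001,  0.242, -0.201])) [532.77306261  35.53376609 120.        ]
```

```bash
python3 -m jog '[{"x":0,"y":-15,"z":13,"ax":0,"ay":0,"az":0,"grip":20},{"x":0,"y":-38,"z":32,"ax":0,"ay":0,"az":0,"grip":20},{"x":0,"y":-65,"z":55,"ax":0,"ay":0,"az":0,"grip":20},{"x":5,"y":-50,"z":85,"ax":0,"ay":0.04,"az":-0.03,"grip":20}]'; python3 - <<'E'
from h import *
R=Rt(PR[2],.7,-1)
print(to(prpt(-170,0,120),R),read_state()["qpos"].round(2))
w=get_image("wrist"); crop(w,"w6.png",0,0,512,384,1.2)
E
```

```text
clock: 4.45
eef_pos: [618.1, -233.4, 114.5]
tool_rot: [-0.881, -0.004, 0.447]
force: [2.5, 0.5, -1.9]
width: 38.1
(array([ 39.4, 173.8, 218.8]), array([ 0.009,  0.201, -0.162])) [ 0.72  1.17 -0.56  0.99  0.04  1.57  0.77]
```

View pics/w6.png

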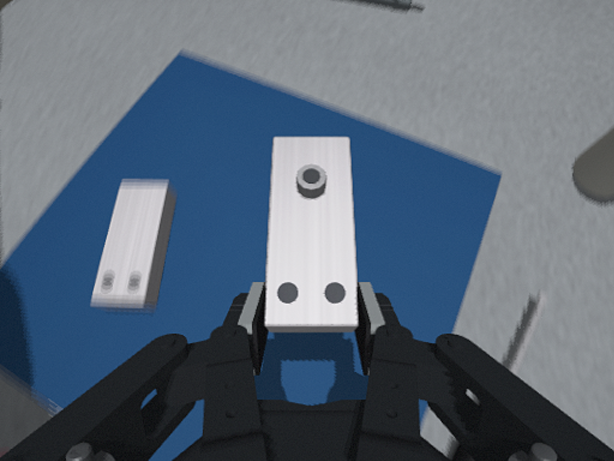

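```bash
python3 -m jog '[{"x":6,"y":27,"z":34,"ax":0,"ay":0.03,"az":-0.025,"grip":20},{"x":12,"y":54,"z":68,"ax":0,"ay":0.06,"az":-0.05,"grip":20},{"x":18,"y":81,"z":102,"ax":0,"ay":0.09,"az":-0.075,"grip":20},{"x":24,"y":108,"z":136,"ax":0,"ay":0.12,"az":-0.1,"grip":20},{"x":30,"y":135,"z":170,"ax":0,"ay":0.15,"az":-0.125,"grip":20}]'; python3 - <<'E'
from h import *
R=Rt(PR[2],.7,-1)
print(to(prpt(-170,0,120),R),read_state()["qpos"].round(2))
w=get_image("wrist"); crop(w,"w7.png",0,0,512,384,1.5)
E
```

```text
clock: 5.0
eef_pos: [544.7, -20.4, 117.5]
tool_rot: [-0.871, 0.003, 0.258]
force: [1.0, 0.1, -2.5]
width: 38.5
(array([ 2.8, 34.8, 45.3]), array([ 0.001,  0.051, -0.047])) [ 0.69  0.96 -0.64  1.66 -0.13  0.97  0.54]
```

View pics/w7.png

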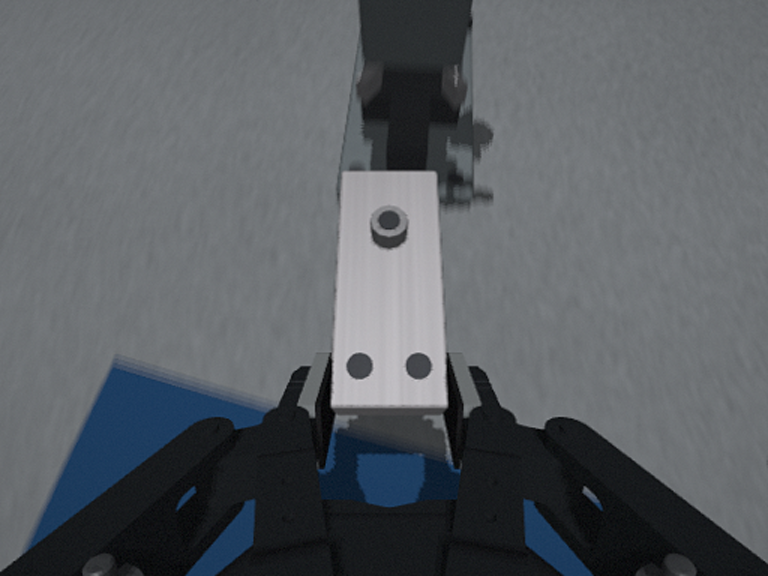

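```bash
python3 -m jog '[{"x":2,"y":15,"z":20,"ax":0,"ay":0.05,"az":-0.045,"grip":20},{"x":2,"y":15,"z":20,"ax":0,"ay":0.05,"az":-0.045,"grip":20},{"x":2,"y":15,"z":20,"ax":0,"ay":0.05,"az":-0.045,"grip":20}]'; python3 - <<'E'
from h import *
R=Rt(PR[2],.7,-1)
print(to(prpt(-170,0,120),R))
w=get_image("wrist"); crop(w,"w8.png",0,0,512,384,1.5); crop(w,"w8c.png",215,0,130,130,6)
M=[(-75,50,12),(-75,-50,12),(-60,14,40),(-60,-14,40),(-50,28,95),(-50,-28,95),(-4,22,58),(-4,-22,58)]
for m,u in zip(M,proj(w,[prpt(*m) for m in M])): print(m,u.round(1),((u-[215,0])*6+2.5).round(0))
import pickle; pickle.dump({k:w[k] for k in w},open("w8.pkl","wb"))
E
```

```text
clock: 5.35
eef_pos: [541.3, 2.6, 118.6]
tool_rot: [-0.872, 0.0, 0.194]
force: [0.6, -1.2, -2.4]
width: 38.7
(array([-2. , 20.8, 26.9]), array([ 0.001,  0.003, -0.003]))
(-75, 50, 12) [210.1 150.5] [-27. 906.]
(-75, -50, 12) [306.2 150.9] [550. 908.]
(-60, 14, 40) [243.8 122.3] [175. 736.]
(-60, -14, 40) [272.6 122.4] [348. 737.]
(-50, 28, 95) [223.6  71. ] [ 54. 428.]
(-50, -28, 95) [292.6  71.2] [468. 430.]
(-4, 22, 58) [236.4  65.1] [131. 393.]
(-4, -22, 58) [280.6  65.3] [396. 394.]
```

View pics/w8c.png

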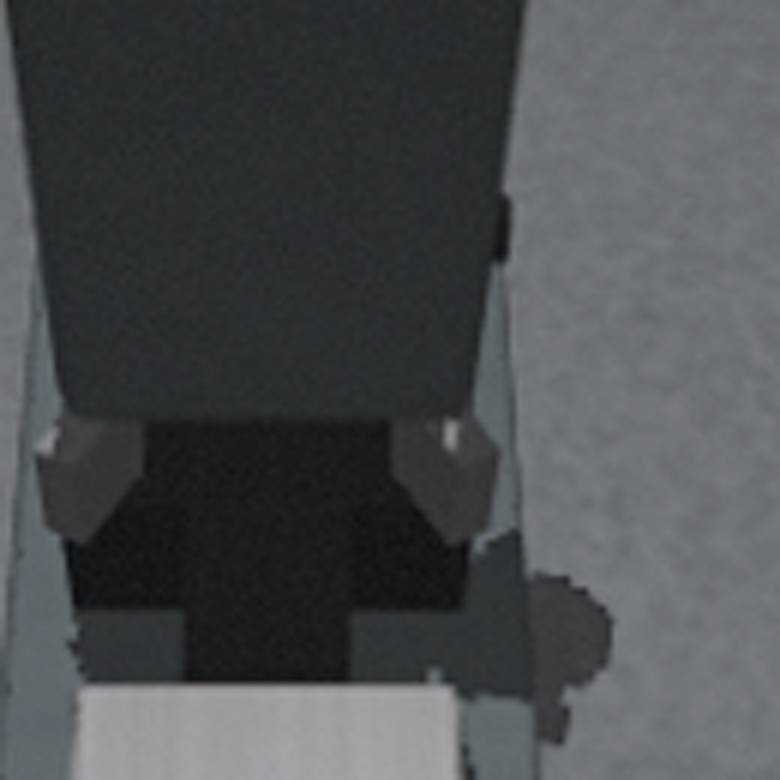

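View pics/w8.png

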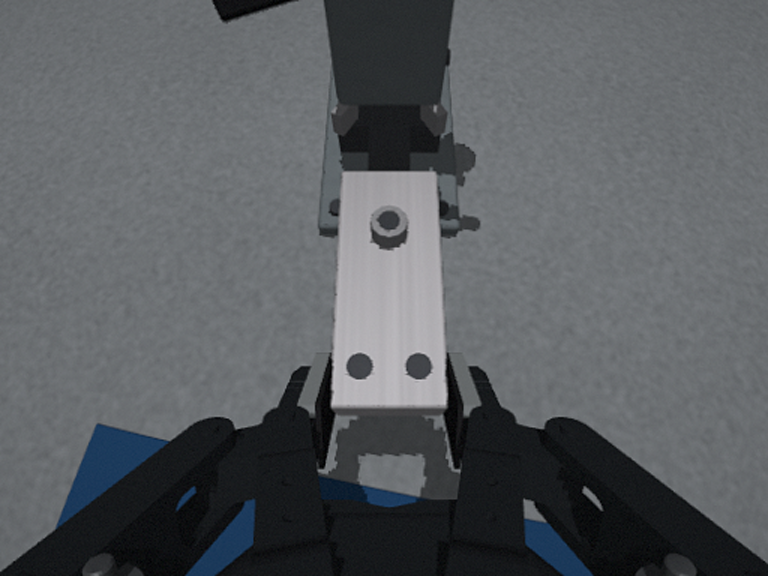

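```bash
python3 - <<'E'
from h import *
import pickle; w=pickle.load(open("w8.pkl","rb")); crop(w,"w8d.png",200,105,120,60,6.5)
E
```

```text
(no output)
```

View pics/w8d.png

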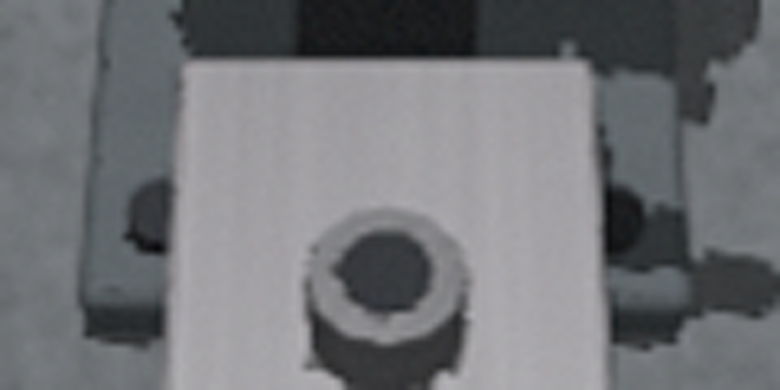

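```bash
sed -i 's/^PR=.*/PR=[501.8,202.7,1.76]/' h.py
python3 -m jog '[{"x":0.3,"y":25,"z":11,"ax":0,"ay":0,"az":0,"grip":20},{"x":0.3,"y":50,"z":22,"ax":0,"ay":0,"az":0,"grip":20},{"x":0.3,"y":72,"z":31,"ax":0,"ay":0,"az":0,"grip":20},{"x":0.3,"y":91,"z":40,"ax":0,"ay":0,"az":0,"grip":20},{"x":0.3,"y":91,"z":40,"ax":0,"ay":0,"az":0,"grip":20}]'; cat > look.py <<'E'
from h import *
import sys,pickle
n=sys.argv[1]
e,R0,s=pose(); c=np.cos(PR[2]);q=np.sin(PR[2]); d=e-np.array([PR[0],PR[1],0])
print("press x,y,z of TCP",(c*d[0]+q*d[1]).round(1),(-q*d[0]+c*d[1]).round(1),e[2].round(1),"rot err",to(e,Rt(PR[2],.7,-1))[1],"F along,lat,up",(c*s["force"][0]+q*s["force"][1]).round(1),(-q*s["force"][0]+c*s["force"][1]).round(1),s["force"][2].round(1),"w",round(s["width"],1),"t",round(s["clock"],2))
if n!="-":
    w=get_image("wrist"); pickle.dump(w,open(n+".pkl","wb")); crop(w,n+".png",*( [int(v) for v in sys.argv[2:6]]+[float(sys.argv[6])] if len(sys.argv)>2 else [0,0,512,384,1.5]))
E
python3 look.py w9
```

```text
clock: 5.9
eef_pos: [523.6, 92.5, 73.9]
tool_rot: [-0.869, 0.002, 0.195]
force: [-1.4, 0.1, -1.3]
width: 38.5
press x,y,z of TCP -112.3 -0.7 73.9 rot err [-0.002  0.004 -0.006] F along,lat,up 0.3 1.4 -1.3 w 38.5 t 5.9
```

View pics/w9.png

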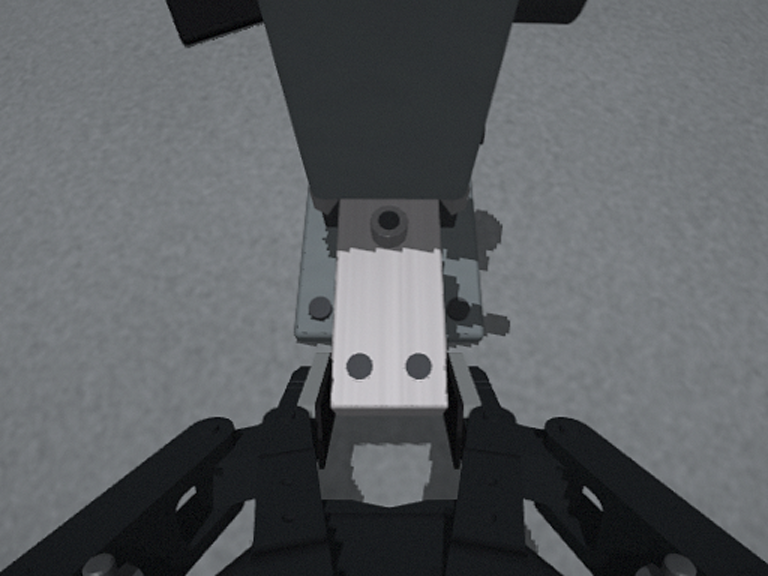

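```bash

python3 -m jog '[{"x":0,"y":5,"z":-4.5,"ax":0,"ay":0,"az":0,"grip":20},{"x":0,"y":10.5,"z":-9,"ax":0,"ay":0,"az":0,"grip":20},{"x":0,"y":10.5,"z":-9,"ax":0,"ay":0,"az":0,"grip":20}]'; python3 look.py -
python3 -m jog '[{"x":0,"y":4,"z":5,"ax":0,"ay":0,"az":0,"grip":20},{"x":0,"y":8,"z":10,"ax":0,"ay":0,"az":0,"grip":20},{"x":0,"y":13,"z":15,"ax":0,"ay":0,"az":0,"grip":20},{"x":0,"y":13,"z":15,"ax":0,"ay":0,"az":0,"grip":20}]'; python3 look.py w10
```

```text
clock: 6.25
eef_pos: [525.0, 88.7, 59.4]
tool_rot: [-0.872, 0.001, 0.19]
force: [-0.1, -1.1, -2.9]
width: 38.4
press x,y,z of TCP -116.3 -1.3 59.4 rot err [ 0.001 -0.    -0.001] F along,lat,up -1.0 0.3 -2.9 w 38.4 t 6.25
clock: 6.65
eef_pos: [520.2, 111.6, 60.9]
tool_rot: [-0.87, 0.0, 0.194]
force: [0.7, -0.4, -1.5]
width: 38.6
press x,y,z of TCP -92.9 -1.0 60.9 rot err [-0.001  0.004 -0.003] F along,lat,up -0.5 -0.6 -1.5 w 38.6 t 6.65
```

View pics/w10.png

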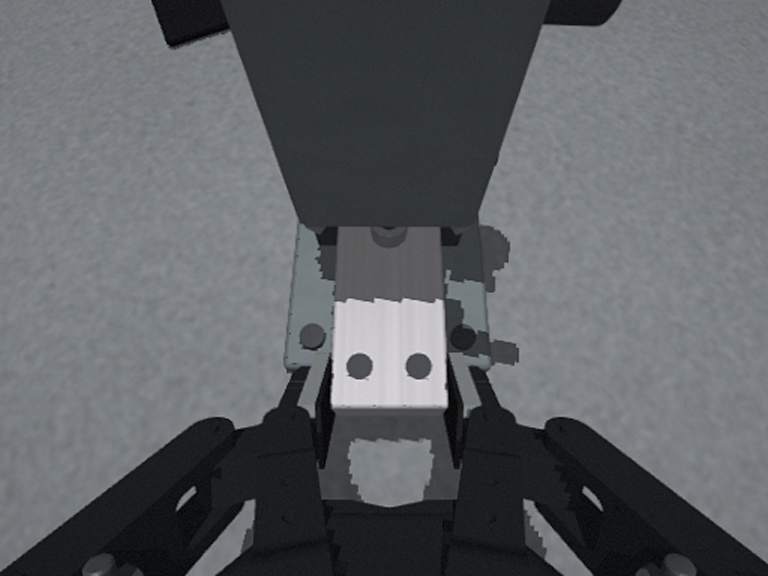

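```bash

python3 -m jog '[{"x":0,"y":4,"z":4,"ax":0,"ay":0,"az":0,"grip":20},{"x":0,"y":7,"z":7.5,"ax":0,"ay":0,"az":0,"grip":20},{"x":0,"y":10,"z":11,"ax":0,"ay":0,"az":0,"grip":20},{"x":0,"y":10,"z":11,"ax":0,"ay":0,"az":0,"grip":20}]'; python3 look.py -
python3 -m jog '[{"x":0,"y":3,"z":3,"ax":0,"ay":0,"az":0,"grip":20},{"x":0,"y":5.5,"z":6,"ax":0,"ay":0,"az":0,"grip":20},{"x":0,"y":8,"z":8.5,"ax":0,"ay":0,"az":0,"grip":20},{"x":0,"y":8,"z":8.5,"ax":0,"ay":0,"az":0,"grip":20}]'; python3 look.py w11
```

```text
clock: 7.1
eef_pos: [517.8, 125.4, 60.0]
tool_rot: [-0.87, 0.0, 0.193]
force: [0.0, -0.3, -2.2]
width: 38.7
press x,y,z of TCP -78.9 -1.1 60.0 rot err [-0.     0.003 -0.003] F along,lat,up -0.3 0.1 -2.2 w 38.7 t 7.1
clock: 7.5
eef_pos: [515.6, 136.6, 59.2]
tool_rot: [-0.871, 0.0, 0.193]
force: [0.6, -0.3, -1.8]
width: 38.4
press x,y,z of TCP -67.5 -1.1 59.2 rot err [-0.     0.003 -0.002] F along,lat,up -0.5 -0.5 -1.8 w 38.4 t 7.5
```

View pics/w11.png

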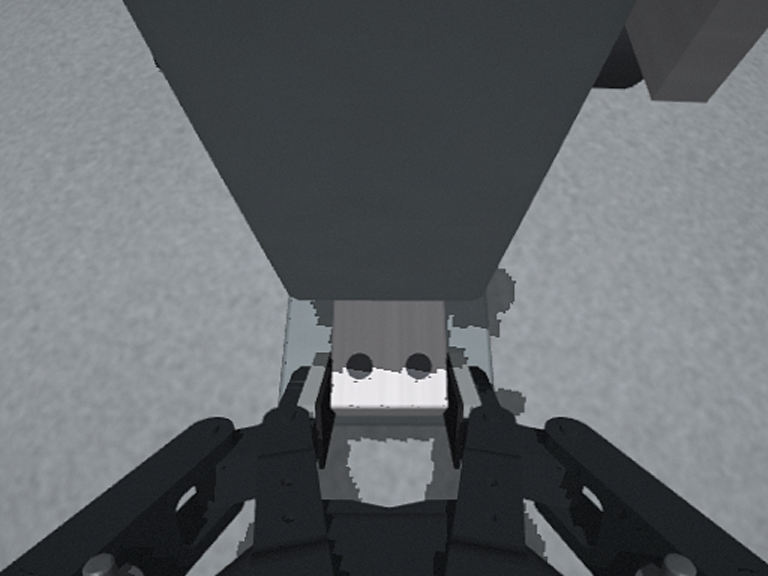

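```bash

python3 -m jog '[{"x":0,"y":2,"z":2,"ax":0,"ay":0,"az":0,"grip":20},{"x":0,"y":4,"z":4.5,"ax":0,"ay":0,"az":0,"grip":20},{"x":0,"y":4,"z":4.5,"ax":0,"ay":0,"az":0,"grip":20}]'; python3 look.py -
python3 -m jog '[{"x":0,"y":1.3,"z":1.5,"ax":0,"ay":0,"az":0,"grip":20},{"x":0,"y":1.3,"z":1.5,"ax":0,"ay":0,"az":0,"grip":20}]'; python3 look.py -
```

```text
clock: 7.85
eef_pos: [514.6, 142.4, 59.1]
tool_rot: [-0.871, 0.0, 0.192]
force: [0.4, 0.0, -2.0]
width: 38.7
press x,y,z of TCP -61.7 -1.2 59.1 rot err [-0.     0.002 -0.002] F along,lat,up -0.0 -0.4 -2.0 w 38.7 t 7.85
clock: 8.05
eef_pos: [514.4, 143.9, 59.0]
tool_rot: [-0.871, 0.0, 0.192]
force: [1.0, 0.4, -2.1]
width: 38.6
press x,y,z of TCP -60.1 -1.3 59.0 rot err [ 0.     0.002 -0.002] F along,lat,up 0.2 -1.1 -2.1 w 38.6 t 8.05
```

```bash

python3 -m jog '[{"x":0,"y":1,"z":1,"ax":0,"ay":0,"az":0,"grip":20},{"x":0,"y":1,"z":1,"ax":0,"ay":0,"az":0,"grip":20}]'; python3 look.py -
python3 -m jog '[{"x":0,"y":1,"z":1.2,"ax":0,"ay":0,"az":0,"grip":20},{"x":0,"y":1,"z":1.2,"ax":0,"ay":0,"az":0,"grip":20}]'; python3 look.py -
```

```text
clock: 8.25
eef_pos: [514.1, 145.2, 58.8]
tool_rot: [-0.871, 0.0, 0.192]
force: [0.1, -0.8, -2.6]
width: 38.5
press x,y,z of TCP -58.8 -1.3 58.8 rot err [ 0.     0.002 -0.002] F along,lat,up -0.8 0.0 -2.6 w 38.5 t 8.25
clock: 8.45
eef_pos: [514.2, 146.0, 58.6]
tool_rot: [-0.872, -0.0, 0.191]
force: [-0.1, -0.9, -2.9]
width: 38.5
press x,y,z of TCP -58.0 -1.5 58.6 rot err [ 0.001  0.001 -0.001] F along,lat,up -0.9 0.3 -2.9 w 38.5 t 8.45
```

```bash

python3 -m jog '[{"x":0,"y":1,"z":1.2,"ax":0,"ay":0,"az":0,"grip":20},{"x":0,"y":1,"z":1.2,"ax":0,"ay":0,"az":0,"grip":20}]'; python3 look.py -
python3 -m jog '[{"x":0,"y":1,"z":1.2,"ax":0,"ay":0,"az":0,"grip":20},{"x":0,"y":1,"z":1.2,"ax":0,"ay":0,"az":0,"grip":20}]'; python3 look.py -
```

```text
clock: 8.65
eef_pos: [514.0, 146.1, 58.1]
tool_rot: [-0.874, 0.0, 0.19]
force: [0.2, -8.0, -1.2]
width: 38.6
press x,y,z of TCP -57.9 -1.4 58.1 rot err [ 0.003  0.001 -0.001] F along,lat,up -7.9 1.3 -1.2 w 38.6 t 8.65
clock: 8.85
eef_pos: [514.0, 146.1, 57.8]
tool_rot: [-0.876, 0.0, 0.189]
force: [-0.8, -12.6, 2.4]
width: 38.7
press x,y,z of TCP -57.9 -1.4 57.8 rot err [ 0.005  0.    -0.   ] F along,lat,up -12.2 3.1 2.4 w 38.7 t 8.85
```

```bash

python3 -m jog '[{"x":0,"y":0.8,"z":-0.6,"ax":0,"ay":0,"az":0,"grip":20},{"x":0,"y":0.8,"z":-0.6,"ax":0,"ay":0,"az":0,"grip":20}]'; python3 look.py - 
python3 -m jog '[{"x":0,"y":0.8,"z":-0.6,"ax":0,"ay":0,"az":0,"grip":20},{"x":0,"y":0.8,"z":-0.6,"ax":0,"ay":0,"az":0,"grip":20}]'; python3 look.py w12
```

```text
clock: 9.05
eef_pos: [514.1, 146.0, 57.0]
tool_rot: [-0.875, 0.0, 0.189]
force: [-0.8, -14.5, 5.6]
width: 38.5
press x,y,z of TCP -58.0 -1.4 57.0 rot err [ 0.004 -0.     0.   ] F along,lat,up -14.1 3.5 5.6 w 38.5 t 9.05
clock: 9.25
eef_pos: [514.3, 146.2, 55.8]
tool_rot: [-0.876, -0.0, 0.189]
force: [-0.4, -11.8, 0.6]
width: 38.7
press x,y,z of TCP -57.9 -1.6 55.8 rot err [ 0.005 -0.     0.001] F along,lat,up -11.5 2.7 0.6 w 38.7 t 9.25
```

View pics/w12.png

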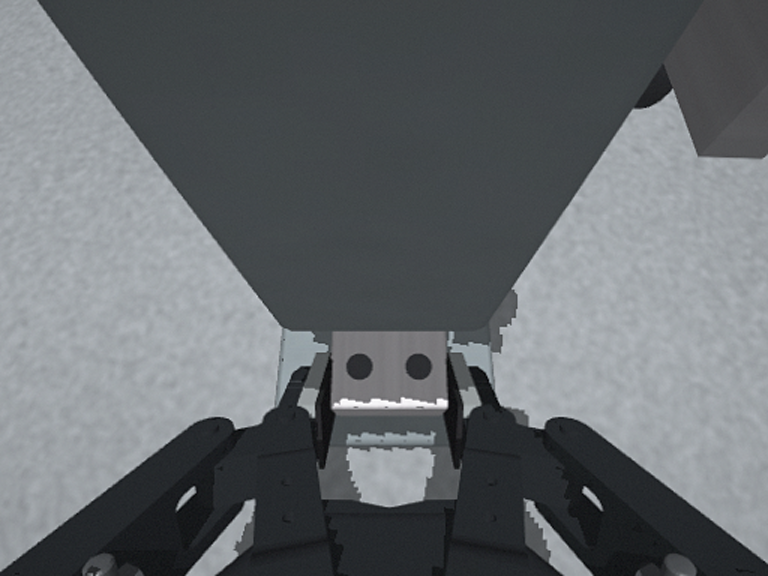

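```bash

python3 -m jog '[{"x":0,"y":0.8,"z":-0.6,"ax":0,"ay":0,"az":0,"grip":20},{"x":0,"y":0.8,"z":-0.6,"ax":0,"ay":0,"az":0,"grip":20}]'; python3 look.py - 
python3 -m jog '[{"x":0,"y":0.8,"z":-0.6,"ax":0,"ay":0,"az":0,"grip":20},{"x":0,"y":0.8,"z":-0.6,"ax":0,"ay":0,"az":0,"grip":20}]'; python3 look.py -
```

```text
clock: 9.5
eef_pos: [514.3, 146.1, 55.0]
tool_rot: [-0.875, -0.0, 0.189]
force: [-1.1, -12.7, 3.6]
width: 38.7
press x,y,z of TCP -57.9 -1.7 55.0 rot err [ 0.005 -0.     0.001] F along,lat,up -12.3 3.5 3.6 w 38.7 t 9.5
clock: 9.7
eef_pos: [514.3, 146.1, 54.9]
tool_rot: [-0.875, -0.0, 0.189]
force: [-2.1, -17.0, 10.9]
width: 38.2
press x,y,z of TCP -57.9 -1.6 54.9 rot err [0.004 0.    0.   ] F along,lat,up -16.3 5.2 10.9 w 38.2 t 9.7
```

```bash

python3 -m jog '[{"x":0,"y":0,"z":0,"ax":0,"ay":0,"az":0,"grip":60},{"x":0,"y":0,"z":0,"ax":0,"ay":0,"az":0,"grip":60},{"x":0,"y":0,"z":0,"ax":0,"ay":0,"az":0,"grip":60}]'; python3 look.py - 
python3 -m jog '[{"x":0,"y":-15,"z":0,"ax":0,"ay":0,"az":0,"grip":60},{"x":0,"y":-35,"z":0,"ax":0,"ay":0,"az":0,"grip":60},{"x":0,"y":-60,"z":0,"ax":0,"ay":0,"az":0,"grip":60},{"x":0,"y":-60,"z":0,"ax":0,"ay":0,"az":0,"grip":60}]'; python3 look.py w13
```

```text
clock: 10.0
eef_pos: [513.1, 150.8, 55.2]
tool_rot: [-0.87, -0.0, 0.192]
force: [-0.5, 0.7, -0.4]
width: 60.3
press x,y,z of TCP -53.1 -1.3 55.2 rot err [-0.001  0.003 -0.002] F along,lat,up 0.8 0.4 -0.4 w 60.3 t 10.0
clock: 10.4
eef_pos: [522.7, 110.6, 102.1]
tool_rot: [-0.873, -0.004, 0.189]
force: [-0.1, 0.1, -0.7]
width: 60.0
press x,y,z of TCP -94.4 -3.2 102.1 rot err [0.002 0.002 0.003] F along,lat,up 0.2 0.1 -0.7 w 60.0 t 10.4
```

View pics/w13.png

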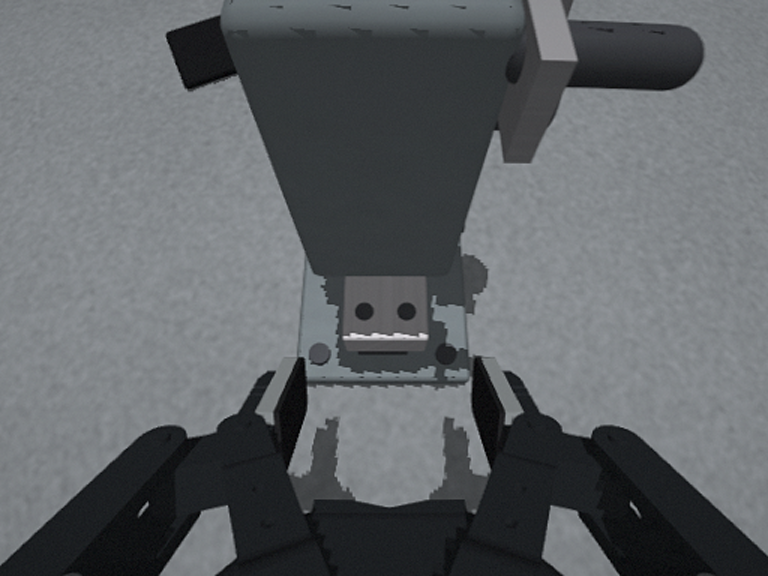

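```bash
python3 - <<'E'
from h import *
import pickle; w=pickle.load(open("w13.pkl","rb")); crop(w,"w13c.png",190,165,140,100,5.5)
M=[(-75,50,12),(-75,-50,12),(-65.5,20,62),(-65.5,-20,62),(-65.5,20,40),(-65.5,-20,40),(-60,14,40),(-60,-14,40),(-50,28,95),(-50,-28,95)]
for m,u in zip(M,proj(w,[prpt(*m) for m in M])): print(m,u.round(1),((u-[190,165])*5.5+2.2).round(0))
E
```

```text
(-75, 50, 12) [196.2 253.1] [ 36. 487.]
(-75, -50, 12) [314.9 253.2] [689. 487.]
(-65.5, 20, 62) [226.1 226. ] [201. 337.]
(-65.5, -20, 62) [284.1 226. ] [520. 338.]
(-65.5, 20, 40) [229.1 233.9] [217. 381.]
(-65.5, -20, 40) [281.6 234. ] [506. 382.]
(-60, 14, 40) [237.2 227. ] [262. 343.]
(-60, -14, 40) [273.6 227. ] [462. 343.]
(-50, 28, 95) [208.4 186. ] [103. 118.]
(-50, -28, 95) [301.1 186.1] [613. 118.]
```

View pics/w13c.png

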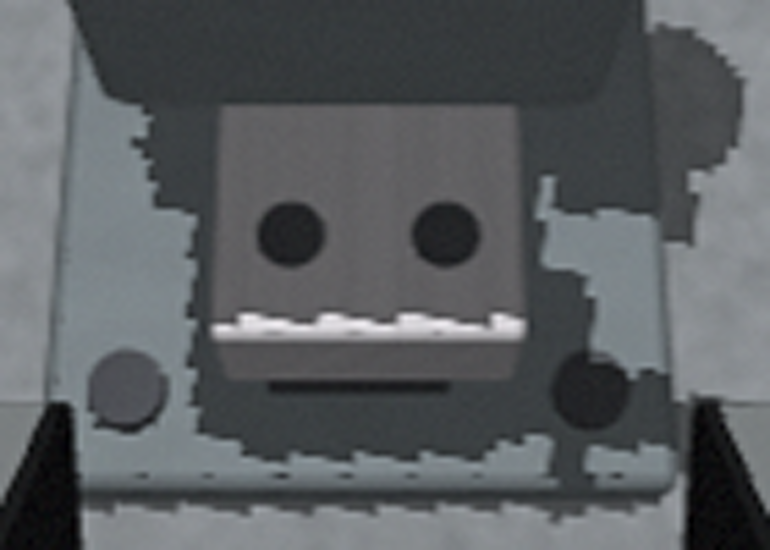

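```bash
python3 - <<'E'
from h import *
a=get_image("scene");b=get_image("top")
p,e=tri([(a,((427.5)/7-.5+285,95.5/7-.5+135)),(b,(200.5/8-.5+150,147.5/8-.5+170))]); print(p,e)
c,q=np.cos(PR[2]),np.sin(PR[2]); d=p-[PR[0],PR[1],0]; print("press",c*d[0]+q*d[1],-q*d[0]+c*d[1]); print("expect",prpt(24.7,-60,313))
R=Rt(PR[2],.7,-1)
print(to([540,60,420],Rt(PR[2],0,-1)))
E
```

```text
[545.08134773 236.04879754 315.51553981] [np.float64(1.1300118743170506), np.float64(1.1300118743169987)]
press 24.61344641054379 -48.78109894213512
expect [556.08376111 238.24382197 313.        ]
(array([   9.3, -280.1,  163.4]), array([-0.7  ,  0.003, -0.002]))
```

```bash
python3 - <<'E'
from h import *
print(to(prpt(-97,-30,390),Rt(PR[2],.3,-1)),read_state()["qpos"].round(2))
E
```

```text
(array([  28.9, -224.8,  182.5]), array([-0.4  ,  0.003, -0.002])) [ 0.55  0.95 -0.69  1.87 -0.23  0.65  0.44]
```

```bash

python3 -m jog '[{"x":0,"y":-38,"z":32,"ax":0,"ay":0,"az":0,"grip":30},{"x":5,"y":-75,"z":62,"ax":0,"ay":0,"az":0,"grip":0},{"x":15,"y":-110,"z":90,"ax":-0.13,"ay":0,"az":0,"grip":0},{"x":22,"y":-148,"z":120,"ax":-0.27,"ay":0,"az":0,"grip":0},{"x":29,"y":-186,"z":151,"ax":-0.4,"ay":0,"az":0,"grip":0}]'; python3 - <<'E'
from h import *
print(to(prpt(-97,-30,390),Rt(PR[2],.3,-1)),read_state()["qpos"].round(2))
print(to(prpt(90,-49,400),Rt(PR[2],.3,-1)))
E
```

```text
clock: 11.05
eef_pos: [549.4, 114.1, 342.1]
tool_rot: [-1.276, -0.0, 0.192]
force: [0.4, 0.1, -0.7]
width: -0.1
(array([ -0.1, -46.1,  12.9]), array([ 0.005,  0.002, -0.001])) [ 0.28  0.47 -0.55  1.62 -0.06  1.1   0.  ]
(array([ 19.4,  -1.3, 194.7]), array([ 0.005,  0.002, -0.001]))
```

```bash

python3 -m jog '[{"x":0,"y":-46,"z":13,"ax":0,"ay":0,"az":0,"grip":0},{"x":5,"y":-40,"z":60,"ax":0,"ay":0,"az":0,"grip":0},{"x":10,"y":-28,"z":105,"ax":0,"ay":0,"az":0,"grip":0},{"x":15,"y":-14,"z":150,"ax":0,"ay":0,"az":0,"grip":0},{"x":19,"y":-1,"z":195,"ax":0,"ay":0,"az":0,"grip":0}]'; cat > knob.py <<'E'
from h import *
import sys
KR,PZ=165,150
def tgt(th,off=26,t=-2,lean=.3):
    "TCP when the finger touches the knob at lever angle th (from upright, + = back)"
    R=Rt(PR[2],lean,-1); K=prpt(KR*np.sin(th),-49,PZ+KR*np.cos(th)); return K+off*R[:,2]+t*R[:,1],R
def st():
    e,R,s=pose(); c,q=np.cos(PR[2]),np.sin(PR[2]); d=e-[PR[0],PR[1],0]; f=s["force"]
    print("TCP press",(c*d[0]+q*d[1]).round(1),(-q*d[0]+c*d[1]).round(1),e[2].round(1),"F x,y,z",(c*f[0]+q*f[1]).round(1),(-q*f[0]+c*f[1]).round(1),f[2].round(1),"t",round(s["clock"],2),s["qpos"].round(2))
if __name__=="__main__":
    st()
    for a in sys.argv[1:]:
        v=[float(x) for x in a.split(",")]; print(a,to(*tgt(*v)))
E
python3 knob.py .15,50,-80 .15,50 .15,30 .1; python3 look.py w14
```

```text
clock: 11.55
eef_pos: [531.6, 302.1, 397.6]
tool_rot: [-1.271, 0.002, 0.193]
force: [0.5, 0.5, 0.6]
width: -0.1
TCP press 92.0 -48.0 397.6 F x,y,z 0.4 -0.5 0.6 t 11.55 [-0.04  0.46 -0.57  1.48 -0.04  1.16 -0.35]
.15,50,-80 (array([  0.8, -19.2, -39.3]), array([ 0.   ,  0.003, -0.003]))
.15,50 (array([  1.1,  58.8, -39.3]), array([ 0.   ,  0.003, -0.003]))
.15,30 (array([  1. ,  58.8, -59.3]), array([ 0.   ,  0.003, -0.003]))
.1 (array([  1. ,  55.4, -70.8]), array([ 0.   ,  0.003, -0.003]))
press x,y,z of TCP 92.0 -48.0 397.6 rot err [ 0.4    0.003 -0.004] F along,lat,up 0.4 -0.5 0.6 w -0.1 t 11.55
```

View pics/w14.png

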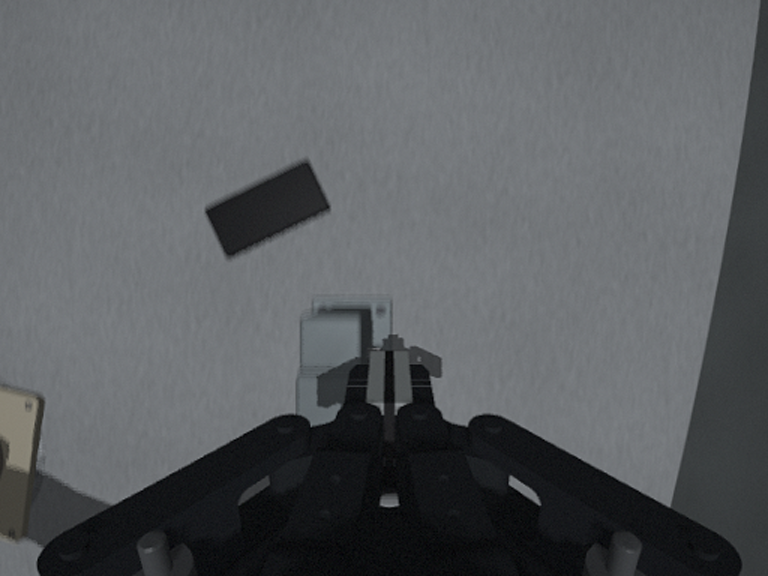

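```bash

python3 -m jog '[{"x":1,"y":20,"z":-25,"ax":0,"ay":0,"az":0,"grip":0},{"x":1,"y":42,"z":-39,"ax":0,"ay":0,"az":0,"grip":0},{"x":1,"y":59,"z":-39,"ax":0,"ay":0,"az":0,"grip":0},{"x":1,"y":59,"z":-39,"ax":0,"ay":0,"az":0,"grip":0}]'; python3 knob.py .15,34 .15,26 .1;  python3 - <<'E'
from h import *
a=get_image("scene");b=get_image("top"); crop(a,"s2.png",270,90,130,120,6); crop(b,"t2.png",140,150,110,100,6)
E
```

```text
clock: 12.0
eef_pos: [535.3, 280.3, 327.3]
tool_rot: [-1.272, 0.008, 0.194]
force: [-0.2, 0.2, -0.5]
width: -0.2
TCP press 69.9 -47.5 327.3 F x,y,z 0.2 0.1 -0.5 t 12.0 [-0.01  0.51 -0.56  1.6  -0.03  1.01 -0.29]
.15,34 (array([  1.5,  -1.9, -13.4]), array([ 0.001,  0.003, -0.009]))
.15,26 (array([  1.4,  -1.9, -21.4]), array([ 0.001,  0.003, -0.009]))
.1 (array([  1.4,  -5.2, -28.9]), array([ 0.001,  0.003, -0.009]))
```

View pics/s2.png

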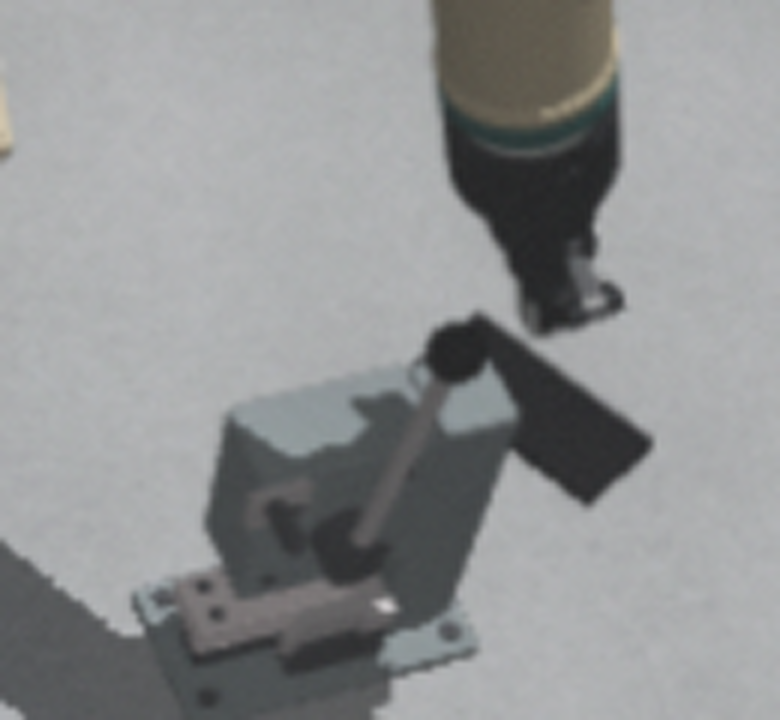

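View pics/t2.png

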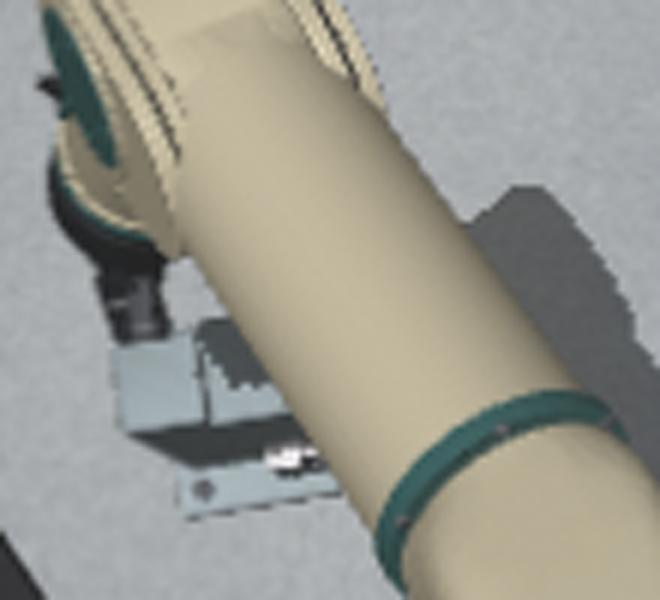

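```bash
sed -i 's/t=-2/t=1/' knob.py
python3 -m jog '[{"x":1,"y":1,"z":-8,"ax":0,"ay":0,"az":-0.008,"grip":0},{"x":1,"y":1,"z":-16,"ax":0,"ay":0,"az":-0.008,"grip":0},{"x":1,"y":1,"z":-16,"ax":0,"ay":0,"az":-0.008,"grip":0}]'; python3 knob.py .15 .05 -.05 -.15 -.25
```

```text
clock: 12.4
eef_pos: [542.6, 263.6, 325.1]
tool_rot: [-1.273, -0.008, 0.187]
force: [-0.0, 0.3, -1.2]
width: 0.5
TCP press 52.1 -51.5 325.1 F x,y,z 0.3 -0.0 -1.2 t 12.4 [ 0.02  0.51 -0.56  1.61 -0.03  1.   -0.27]
.15 (array([-2.6,  4.3, -3.7]), array([ 0.002, -0.   ,  0.008]))
.05 (array([ -2.5,  -2.1, -18.9]), array([ 0.002, -0.   ,  0.008]))
-.05 (array([ -2.5,  -6.9, -34.7]), array([ 0.002, -0.   ,  0.008]))
-.15 (array([ -2.4, -10.2, -50.9]), array([ 0.002, -0.   ,  0.008]))
-.25 (array([ -2.4, -11.8, -67.3]), array([ 0.002, -0.   ,  0.008]))
```

```bash

python3 -m jog '[{"x":-2,"y":4,"z":-4,"ax":0,"ay":0,"az":0,"grip":0},{"x":-2,"y":1,"z":-11,"ax":0,"ay":0,"az":0,"grip":0},{"x":-2,"y":-2,"z":-19,"ax":0,"ay":0,"az":0,"grip":0}]'; python3 knob.py .05 -.05 -.15 -.25
```

```text
clock: 12.7
eef_pos: [542.6, 248.1, 322.2]
tool_rot: [-1.269, -0.007, 0.191]
force: [-2.4, 2.6, 4.2]
width: 0.1
TCP press 36.9 -48.6 322.2 F x,y,z 3.0 1.9 4.2 t 12.7 [ 0.06  0.51 -0.57  1.63 -0.03  0.99 -0.23]
.05 (array([ 0.4, -0.4, -3.6]), array([-0.002,  0.004,  0.007]))
-.05 (array([  0.4,  -5.3, -19.3]), array([-0.002,  0.004,  0.007]))
-.15 (array([  0.4,  -8.6, -35.5]), array([-0.002,  0.004,  0.007]))
-.25 (array([  0.3, -10.3, -51.9]), array([-0.002,  0.004,  0.007]))
```

```bash
python3 - <<'E'
from h import *
a=get_image("scene"); crop(a,"s3.png",270,90,130,120,6)
E
```

```text
(no output)
```

View pics/s3.png

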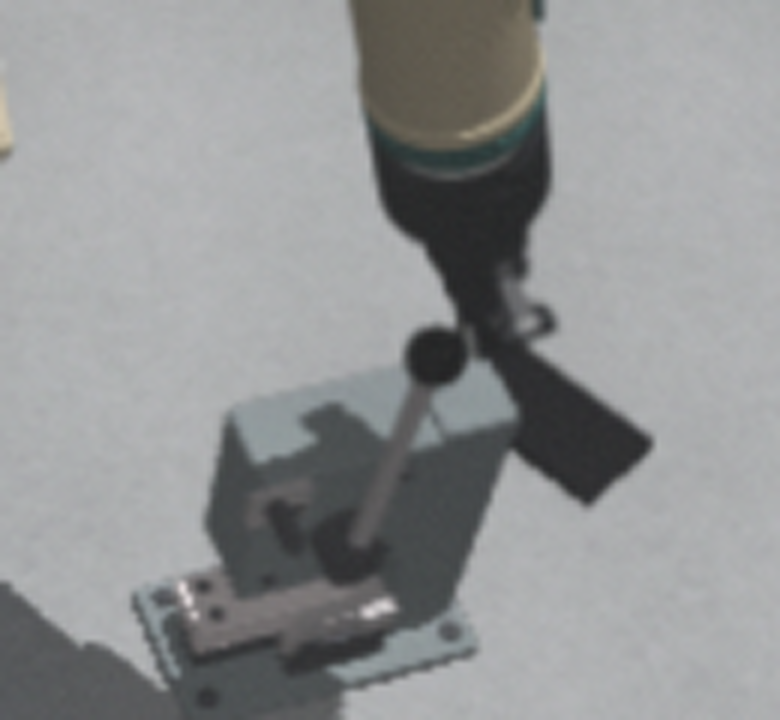

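```bash

python3 -m jog '[{"x":0,"y":-2,"z":-10,"ax":0,"ay":0,"az":0,"grip":0},{"x":0,"y":-5,"z":-19,"ax":0,"ay":0,"az":0,"grip":0},{"x":0,"y":-7,"z":-28,"ax":0,"ay":0,"az":0,"grip":0},{"x":0,"y":-9,"z":-36,"ax":0,"ay":0,"az":0,"grip":0}]'; python3 knob.py -.15 -.25 -.35 -.45
```

```text
clock: 13.15
eef_pos: [551.0, 209.6, 319.8]
tool_rot: [-1.271, -0.009, 0.188]
force: [0.0, 2.9, 4.1]
width: 0.1
TCP press -2.4 -49.7 319.8 F x,y,z 2.8 -0.5 4.1 t 13.15 [ 0.12  0.51 -0.57  1.63 -0.03  1.   -0.17]
-.15 (array([-0.7,  0.7,  2.8]), array([0.   , 0.002, 0.009]))
-.25 (array([ -0.7,  -0.9, -13.6]), array([0.   , 0.002, 0.009]))
-.35 (array([ -0.7,  -0.9, -30.1]), array([0.   , 0.002, 0.009]))
-.45 (array([ -0.8,   0.8, -46.5]), array([0.   , 0.002, 0.009]))
```

```bash

python3 -m jog '[{"x":-0.5,"y":-0.5,"z":-8,"ax":0,"ay":0,"az":0,"grip":0},{"x":-0.5,"y":-1,"z":-15,"ax":0,"ay":0,"az":0,"grip":0},{"x":-0.5,"y":-1,"z":-22,"ax":0,"ay":0,"az":0,"grip":0},{"x":-0.5,"y":-1,"z":-26,"ax":0,"ay":0,"az":0,"grip":0}]'; python3 knob.py -.25 -.35 -.45 -.5 -.55
python3 - <<'E'
from h import *
a=get_image("scene"); crop(a,"s4.png",270,90,130,120,6)
E
```

```text
clock: 13.55
eef_pos: [554.7, 184.7, 312.2]
tool_rot: [-1.272, -0.007, 0.189]
force: [1.1, 2.9, 3.2]
width: 0.5
TCP press -27.6 -48.6 312.2 F x,y,z 2.6 -1.6 3.2 t 13.55 [ 0.16  0.51 -0.57  1.64 -0.03  1.   -0.13]
-.25 (array([ 0.4, -0.6, 12.7]), array([0.001, 0.001, 0.007]))
-.35 (array([ 0.4, -0.6, -3.8]), array([0.001, 0.001, 0.007]))
-.45 (array([  0.4,   1. , -20.2]), array([0.001, 0.001, 0.007]))
-.5 (array([  0.4,   2.5, -28.3]), array([0.001, 0.001, 0.007]))
-.55 (array([  0.3,   4.3, -36.4]), array([0.001, 0.001, 0.007]))
```

View pics/s4.png

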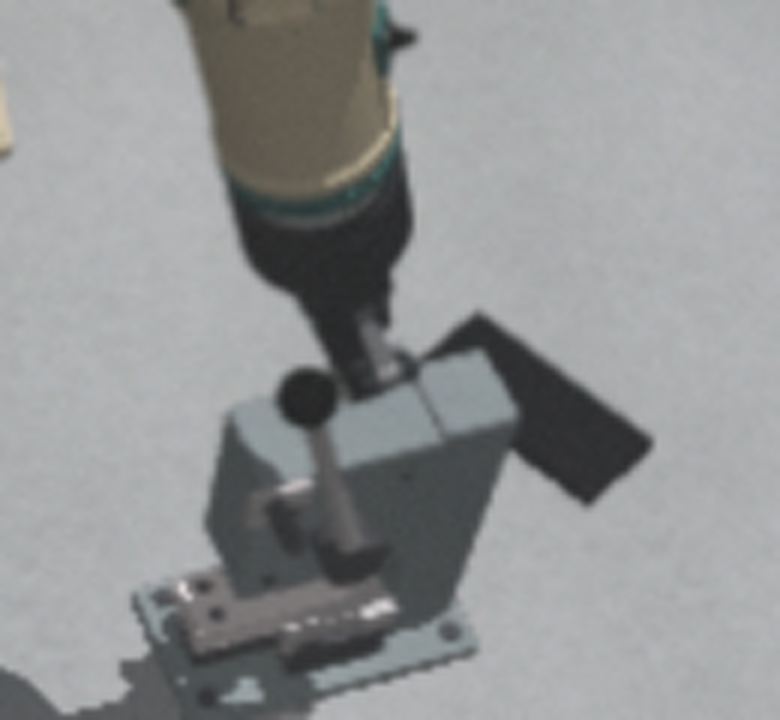

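```bash

python3 -m jog '[{"x":0,"y":-0.3,"z":-5,"ax":0,"ay":0,"az":0,"grip":0},{"x":0,"y":0,"z":-9,"ax":0,"ay":0,"az":0,"grip":0},{"x":0,"y":0,"z":-9,"ax":0,"ay":0,"az":0,"grip":0}]'; python3 knob.py -.4 -.45 
python3 -m jog '[{"x":0,"y":0.3,"z":-4,"ax":0,"ay":0,"az":0,"grip":0},{"x":0,"y":0.5,"z":-6,"ax":0,"ay":0,"az":0,"grip":0},{"x":0,"y":0.5,"z":-6,"ax":0,"ay":0,"az":0,"grip":0}]'; python3 knob.py -.45 -.5
```

```text
clock: 13.9
eef_pos: [556.0, 177.9, 310.3]
tool_rot: [-1.27, -0.007, 0.19]
force: [-0.4, 3.9, 4.2]
width: 0.3
TCP press -34.6 -48.6 310.3 F x,y,z 3.9 -0.3 4.2 t 13.9 [ 0.18  0.52 -0.57  1.65 -0.03  1.   -0.11]
-.4 (array([ 0.4,  0.1, -4.8]), array([-0.001,  0.003,  0.007]))
-.45 (array([  0.4,   1.2, -13. ]), array([-0.001,  0.003,  0.007]))
clock: 14.2
eef_pos: [556.8, 173.7, 308.9]
tool_rot: [-1.269, -0.008, 0.191]
force: [-2.0, 5.4, 7.6]
width: -0.2
TCP press -38.8 -48.6 308.9 F x,y,z 5.7 1.0 7.6 t 14.2 [ 0.19  0.52 -0.57  1.65 -0.03  1.   -0.1 ]
-.45 (array([ 0.4,  1.1, -8.5]), array([-0.002,  0.004,  0.007]))
-.5 (array([  0.3,   2.5, -16.7]), array([-0.002,  0.004,  0.007]))
```

```bash
cat >> knob.py <<'E'
    e,R,s=pose(); c,q=np.cos(PR[2]),np.sin(PR[2]); f=s["force"]; fx=c*f[0]+q*f[1]
    d=e-[PR[0],PR[1],0]; k=e-26*R[:,2]-1*R[:,1]-[PR[0],PR[1],150]; kx=c*k[0]+q*k[1]; th=np.arctan2(kx,k[2])
    print("theta %.3f radius %.1f  tangential F %.1f radial %.1f"%(th,np.hypot(kx,k[2]),fx*np.cos(th)-f[2]*np.sin(th),fx*np.sin(th)+f[2]*np.cos(th)))
E
python3 -m jog '[{"x":0,"y":0.3,"z":-3,"ax":0,"ay":0,"az":0,"grip":0},{"x":0,"y":0.6,"z":-5,"ax":0,"ay":0,"az":0,"grip":0},{"x":0,"y":0.6,"z":-5,"ax":0,"ay":0,"az":0,"grip":0}]'; python3 knob.py -.5
python3 -m jog '[{"x":0,"y":0.3,"z":-2,"ax":0,"ay":0,"az":0,"grip":0},{"x":0,"y":0.5,"z":-4,"ax":0,"ay":0,"az":0,"grip":0},{"x":0,"y":0.5,"z":-4,"ax":0,"ay":0,"az":0,"grip":0}]'; python3 knob.py -.5
```

```text
clock: 14.5
eef_pos: [557.9, 169.3, 306.9]
tool_rot: [-1.268, -0.009, 0.191]
force: [-1.6, 6.0, 7.3]
width: -0.2
TCP press -43.3 -48.8 306.9 F x,y,z 6.2 0.5 7.3 t 14.5 [ 0.19  0.52 -0.57  1.65 -0.03  1.   -0.09]
-.5 (array([  0.1,   2. , -11.8]), array([-0.002,  0.004,  0.008]))
theta -0.428 radius 165.0  tangential F 8.6 radial 4.1
clock: 14.8
eef_pos: [558.7, 165.7, 305.4]
tool_rot: [-1.269, -0.009, 0.191]
force: [-0.8, 5.0, 8.5]
width: 0.2
TCP press -47.0 -48.9 305.4 F x,y,z 5.1 -0.2 8.5 t 14.8 [ 0.2   0.52 -0.57  1.65 -0.03  1.   -0.09]
-.5 (array([ 0. ,  1.6, -7.8]), array([-0.002,  0.004,  0.008]))
theta -0.452 radius 165.2  tangential F 8.3 radial 5.4
```

```bash

python3 -m jog '[{"x":0,"y":0.3,"z":-1.5,"ax":0,"ay":0,"az":0,"grip":0},{"x":0,"y":0.6,"z":-3,"ax":0,"ay":0,"az":0,"grip":0},{"x":0,"y":0.6,"z":-3,"ax":0,"ay":0,"az":0,"grip":0}]'; python3 knob.py|tail -1
python3 -m jog '[{"x":0,"y":0.3,"z":-1.5,"ax":0,"ay":0,"az":0,"grip":0},{"x":0,"y":0.6,"z":-3,"ax":0,"ay":0,"az":0,"grip":0},{"x":0,"y":0.6,"z":-3,"ax":0,"ay":0,"az":0,"grip":0}]'; python3 knob.py -.55
```

```text
clock: 15.1
eef_pos: [559.2, 163.1, 303.9]
tool_rot: [-1.269, -0.009, 0.191]
force: [-0.3, 6.0, 8.3]
width: -0.2
theta -0.470 radius 165.0  tangential F 9.0 radial 4.7
clock: 15.4
eef_pos: [559.9, 160.4, 302.5]
tool_rot: [-1.269, -0.009, 0.191]
force: [-0.4, 5.5, 8.7]
width: 0.1
TCP press -52.4 -49.1 302.5 F x,y,z 5.5 -0.7 8.7 t 15.4 [ 0.21  0.53 -0.57  1.65 -0.03  0.99 -0.08]
-.55 (array([-0.1,  2.2, -9.8]), array([-0.002,  0.004,  0.008]))
theta -0.489 radius 165.0  tangential F 8.9 radial 5.2
```

```bash

python3 -m jog '[{"x":0,"y":0.3,"z":-1.5,"ax":0,"ay":0,"az":0,"grip":0},{"x":0,"y":0.6,"z":-3,"ax":0,"ay":0,"az":0,"grip":0},{"x":0,"y":0.6,"z":-3,"ax":0,"ay":0,"az":0,"grip":0}]'; python3 knob.py|tail -1
python3 -m jog '[{"x":0,"y":0.3,"z":-1.5,"ax":0,"ay":0,"az":0,"grip":0},{"x":0,"y":0.7,"z":-3,"ax":0,"ay":0,"az":0,"grip":0},{"x":0,"y":0.7,"z":-3,"ax":0,"ay":0,"az":0,"grip":0}]'; python3 knob.py -.55
```

```text
clock: 15.7
eef_pos: [560.4, 157.8, 301.0]
tool_rot: [-1.269, -0.009, 0.191]
force: [-0.9, 6.0, 7.9]
width: 0.5
theta -0.508 radius 165.0  tangential F 9.1 radial 4.0
clock: 16.0
eef_pos: [560.9, 155.2, 299.4]
tool_rot: [-1.269, -0.009, 0.191]
force: [-1.5, 5.8, 7.3]
width: -0.2
TCP press -57.8 -49.1 299.4 F x,y,z 6.0 0.4 7.3 t 16.0 [ 0.22  0.53 -0.56  1.66 -0.03  0.99 -0.07]
-.55 (array([-0.2,  0.9, -3.8]), array([-0.002,  0.004,  0.008]))
theta -0.526 radius 165.0  tangential F 8.8 radial 3.3
```

```bash

python3 -m jog '[{"x":0,"y":0.3,"z":-1.5,"ax":0,"ay":0,"az":0,"grip":0},{"x":0,"y":0.7,"z":-3,"ax":0,"ay":0,"az":0,"grip":0},{"x":0,"y":0.7,"z":-3,"ax":0,"ay":0,"az":0,"grip":0}]'; python3 knob.py|tail -1
python3 -m jog '[{"x":0,"y":0.3,"z":-1.5,"ax":0,"ay":0,"az":0,"grip":0},{"x":0,"y":0.7,"z":-3,"ax":0,"ay":0,"az":0,"grip":0},{"x":0,"y":0.7,"z":-3,"ax":0,"ay":0,"az":0,"grip":0}]'; python3 knob.py -.6
```

```text
clock: 16.3
eef_pos: [561.5, 152.6, 297.8]
tool_rot: [-1.269, -0.009, 0.191]
force: [-0.0, 6.3, 7.5]
width: -0.2
theta -0.545 radius 165.0  tangential F 9.2 radial 3.2
clock: 16.6
eef_pos: [562.0, 150.0, 296.3]
tool_rot: [-1.269, -0.009, 0.191]
force: [-1.0, 6.2, 8.6]
width: -0.5
TCP press -63.1 -49.2 296.3 F x,y,z 6.3 -0.2 8.6 t 16.6 [ 0.22  0.53 -0.56  1.66 -0.03  0.99 -0.06]
-.6 (array([-0.2,  1.7, -5.7]), array([-0.002,  0.004,  0.008]))
theta -0.564 radius 165.0  tangential F 9.9 radial 3.9
```

```bash

python3 -m jog '[{"x":0,"y":0.3,"z":-1,"ax":0,"ay":0,"az":0,"grip":0},{"x":0,"y":0.6,"z":-2,"ax":0,"ay":0,"az":0,"grip":0},{"x":0,"y":0.6,"z":-2,"ax":0,"ay":0,"az":0,"grip":0}]'; python3 knob.py|tail -1
python3 -m jog '[{"x":0,"y":0.3,"z":-1,"ax":0,"ay":0,"az":0,"grip":0},{"x":0,"y":0.6,"z":-2,"ax":0,"ay":0,"az":0,"grip":0},{"x":0,"y":0.6,"z":-2,"ax":0,"ay":0,"az":0,"grip":0}]'; python3 knob.py -.6
```

```text
clock: 16.9
eef_pos: [562.3, 148.4, 295.2]
tool_rot: [-1.269, -0.009, 0.191]
force: [-1.1, 5.8, 8.6]
width: -0.4
theta -0.576 radius 165.0  tangential F 9.6 radial 4.0
clock: 17.2
eef_pos: [562.7, 146.6, 294.0]
tool_rot: [-1.269, -0.009, 0.191]
force: [-1.7, 6.2, 7.9]
width: 0.1
TCP press -66.6 -49.2 294.0 F x,y,z 6.4 0.5 7.9 t 17.2 [ 0.23  0.54 -0.56  1.66 -0.03  0.98 -0.05]
-.6 (array([-0.2,  0.6, -1.7]), array([-0.002,  0.004,  0.008]))
theta -0.589 radius 165.0  tangential F 9.7 radial 3.0
```

```bash

python3 -m jog '[{"x":0,"y":0.3,"z":-1,"ax":0,"ay":0,"az":0,"grip":0},{"x":0,"y":0.6,"z":-2,"ax":0,"ay":0,"az":0,"grip":0},{"x":0,"y":0.6,"z":-2,"ax":0,"ay":0,"az":0,"grip":0}]'; python3 knob.py|tail -1
python3 -m jog '[{"x":0,"y":0.3,"z":-1,"ax":0,"ay":0,"az":0,"grip":0},{"x":0,"y":0.6,"z":-2,"ax":0,"ay":0,"az":0,"grip":0},{"x":0,"y":0.6,"z":-2,"ax":0,"ay":0,"az":0,"grip":0}]'; python3 knob.py -.65
```

```text
clock: 17.5
eef_pos: [563.0, 145.0, 292.8]
tool_rot: [-1.269, -0.009, 0.191]
force: [-0.6, 6.2, 8.9]
width: -0.0
theta -0.601 radius 165.0  tangential F 10.2 radial 3.8
clock: 17.8
eef_pos: [563.3, 143.5, 291.8]
tool_rot: [-1.268, -0.009, 0.191]
force: [-0.3, 6.5, 8.6]
width: -0.5
TCP press -69.7 -49.2 291.8 F x,y,z 6.5 -0.9 8.6 t 17.8 [ 0.23  0.54 -0.56  1.66 -0.03  0.98 -0.05]
-.65 (array([-0.3,  2.1, -5.9]), array([-0.003,  0.004,  0.008]))
theta -0.612 radius 165.0  tangential F 10.3 radial 3.4
```

```bash

python3 -m jog '[{"x":0,"y":0.3,"z":-1,"ax":0,"ay":0,"az":0,"grip":0},{"x":0,"y":0.7,"z":-2,"ax":0,"ay":0,"az":0,"grip":0},{"x":0,"y":0.7,"z":-2,"ax":0,"ay":0,"az":0,"grip":0}]'; python3 knob.py|tail -1
python3 - <<'E'
from h import *
a=get_image("scene"); crop(a,"s5.png",275,130,100,90,7)
E
```

```text
clock: 18.1
eef_pos: [563.5, 143.0, 291.1]
tool_rot: [-1.267, -0.01, 0.191]
force: [-1.1, 7.7, 9.9]
width: -0.4
theta -0.618 radius 164.7  tangential F 12.0 radial 3.5
```

View pics/s5.png

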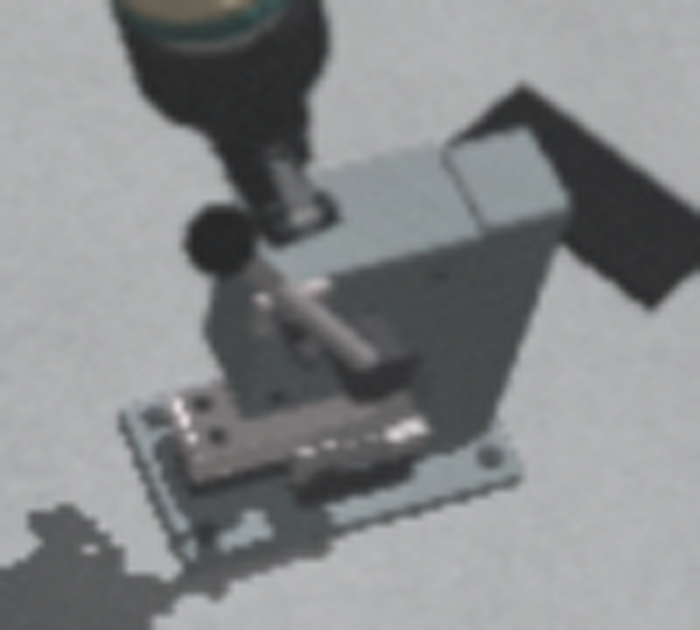

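```bash

python3 -m jog '[{"x":0,"y":0.3,"z":-1,"ax":0,"ay":0,"az":0,"grip":0},{"x":0,"y":0.3,"z":-1,"ax":0,"ay":0,"az":0,"grip":0}]'; python3 knob.py|tail -1
```

```text
clock: 18.35
eef_pos: [563.5, 142.8, 290.8]
tool_rot: [-1.266, -0.01, 0.192]
force: [-2.5, 8.9, 11.7]
width: -0.1
theta -0.620 radius 164.6  tangential F 14.3 radial 4.2
```

```bash

python3 -m jog '[{"x":0,"y":0.4,"z":-1,"ax":0,"ay":0,"az":0,"grip":0},{"x":0,"y":0.4,"z":-1,"ax":0,"ay":0,"az":0,"grip":0}]'; python3 knob.py|tail -1
```

```text
clock: 18.55
eef_pos: [563.6, 142.6, 290.5]
tool_rot: [-1.265, -0.01, 0.192]
force: [-2.4, 9.7, 12.5]
width: -0.0
theta -0.622 radius 164.4  tangential F 15.4 radial 4.4
```

```bash

python3 -m jog '[{"x":0,"y":0,"z":-0.4,"ax":0,"ay":0,"az":0,"grip":0},{"x":0,"y":0,"z":-0.4,"ax":0,"ay":0,"az":0,"grip":0},{"x":0,"y":0,"z":-0.4,"ax":0,"ay":0,"az":0,"grip":0},{"x":0,"y":0,"z":-0.4,"ax":0,"ay":0,"az":0,"grip":0},{"x":0,"y":0,"z":-0.4,"ax":0,"ay":0,"az":0,"grip":0}]'; python3 knob.py|tail -1
python3 -m jog '[{"x":0,"y":0,"z":0,"ax":0,"ay":0,"az":0,"grip":0},{"x":0,"y":0,"z":0,"ax":0,"ay":0,"az":0,"grip":0},{"x":0,"y":0,"z":0,"ax":0,"ay":0,"az":0,"grip":0},{"x":0,"y":0,"z":0,"ax":0,"ay":0,"az":0,"grip":0},{"x":0,"y":0,"z":0,"ax":0,"ay":0,"az":0,"grip":0}]'; python3 knob.py -.5 -.4 -.3 -.2 -.1
```

```text
clock: 19.05
eef_pos: [563.6, 142.5, 290.5]
tool_rot: [-1.265, -0.011, 0.193]
force: [-2.5, 9.7, 11.8]
width: -0.2
theta -0.622 radius 164.4  tangential F 15.0 radial 3.7
clock: 19.55
eef_pos: [563.6, 142.6, 290.5]
tool_rot: [-1.265, -0.01, 0.193]
force: [-2.9, 10.5, 12.4]
width: -0.2
TCP press -70.7 -49.4 290.5 F x,y,z 10.9 0.9 12.4 t 19.55 [ 0.24  0.54 -0.56  1.66 -0.03  0.98 -0.04]
-.5 (array([-0.2, -5.5, 19.2]), array([-0.006,  0.006,  0.009]))
-.4 (array([-0.1, -7.8, 35.6]), array([-0.006,  0.006,  0.009]))
-.3 (array([-0. , -8.6, 52. ]), array([-0.006,  0.006,  0.009]))
-.2 (array([ 0.1, -7.6, 68.5]), array([-0.006,  0.006,  0.009]))
-.1 (array([ 0.2, -5.1, 84.8]), array([-0.006,  0.006,  0.009]))
theta -0.622 radius 164.4  tangential F 16.0 radial 3.7
```

```bash

python3 -m jog '[{"x":0,"y":-2.5,"z":9,"ax":0,"ay":0,"az":0,"grip":0},{"x":0,"y":-5,"z":18,"ax":0,"ay":0,"az":0,"grip":0},{"x":0,"y":-7,"z":28,"ax":0,"ay":0,"az":0,"grip":0},{"x":0,"y":-8,"z":39,"ax":0,"ay":0,"az":0,"grip":0},{"x":0,"y":-8.5,"z":50,"ax":0,"ay":0,"az":0,"grip":0}]'; python3 knob.py -.2 -.1 0 .1 .15 .15,40 .15,60|cut -c1-90
```

```text
clock: 20.05
eef_pos: [554.5, 182.2, 310.4]
tool_rot: [-1.272, -0.006, 0.19]
force: [-1.2, 3.3, -0.5]
width: -0.2
TCP press -30.0 -47.9 310.4 F x,y,z 3.5 0.5 -0.5 t 20.05 [ 0.17  0.52 -0.57  1.65 -0.03  1
-.2 (array([ 1.2, -1.1, 23.7]), array([0.001, 0.002, 0.005]))
-.1 (array([ 1.2,  1.4, 40.1]), array([0.001, 0.002, 0.005]))
0 (array([ 1.2,  5.5, 56. ]), array([0.001, 0.002, 0.005]))
.1 (array([ 1.2, 11.1, 71.5]), array([0.001, 0.002, 0.005]))
.15 (array([ 1.2, 14.5, 79.1]), array([0.001, 0.002, 0.005]))
.15,40 (array([ 1.2, 14.5, 93.1]), array([0.001, 0.002, 0.005]))
.15,60 (array([  1.3,  14.5, 113.1]), array([0.001, 0.002, 0.005]))
theta -0.345 radius 163.3  tangential F 3.1 radial -1.6
```

```bash

python3 -m jog '[{"x":0,"y":-1,"z":12,"ax":0,"ay":0,"az":0,"grip":0},{"x":0,"y":-0.5,"z":24,"ax":0,"ay":0,"az":0,"grip":0},{"x":0,"y":1.5,"z":36,"ax":0,"ay":0,"az":0,"grip":0},{"x":0,"y":4,"z":48,"ax":0,"ay":0,"az":0,"grip":0},{"x":0,"y":8,"z":60,"ax":0,"ay":0,"az":0,"grip":0}]'; python3 knob.py .1 .15 .15,60|cut -c1-90
```

```text
clock: 20.55
eef_pos: [544.2, 241.2, 320.9]
tool_rot: [-1.272, -0.008, 0.189]
force: [-0.7, 1.7, -0.5]
width: 0.3
TCP press 29.9 -48.9 320.9 F x,y,z 1.8 0.4 -0.5 t 20.55 [ 0.07  0.51 -0.57  1.63 -0.03  0.
.1 (array([ 0.1,  3.4, 11.2]), array([0.001, 0.002, 0.008]))
.15 (array([ 0.1,  6.8, 18.7]), array([0.001, 0.002, 0.008]))
.15,60 (array([ 0.2,  6.8, 52.7]), array([0.001, 0.002, 0.008]))
theta 0.029 radius 164.2  tangential F 1.8 radial -0.5
```

```bash

python3 -m jog '[{"x":0,"y":2.5,"z":8,"ax":0,"ay":0,"az":0,"grip":0},{"x":0,"y":5,"z":14,"ax":0,"ay":0,"az":0,"grip":0},{"x":0,"y":7,"z":21,"ax":0,"ay":0,"az":0,"grip":0},{"x":0,"y":7,"z":35,"ax":0,"ay":0,"az":0,"grip":0},{"x":0,"y":7,"z":53,"ax":0,"ay":0,"az":0,"grip":0}]'; python3 knob.py .15|cut -c1-90
python3 - <<'E'
from h import *
a=get_image("scene"); crop(a,"s6.png",275,100,100,110,6)
E
```

```text
clock: 21.05
eef_pos: [534.8, 291.6, 329.6]
tool_rot: [-1.273, -0.008, 0.187]
force: [0.4, 0.0, 0.1]
width: -0.2
TCP press 81.1 -49.1 329.6 F x,y,z -0.1 -0.4 0.1 t 21.05 [-0.03  0.51 -0.56  1.6  -0.02  0
.15 (array([ -0.1,   0.1, -32.8]), array([ 0.002, -0.   ,  0.008]))
theta 0.313 radius 181.8  tangential F -0.1 radial 0.0
```

View pics/s6.png

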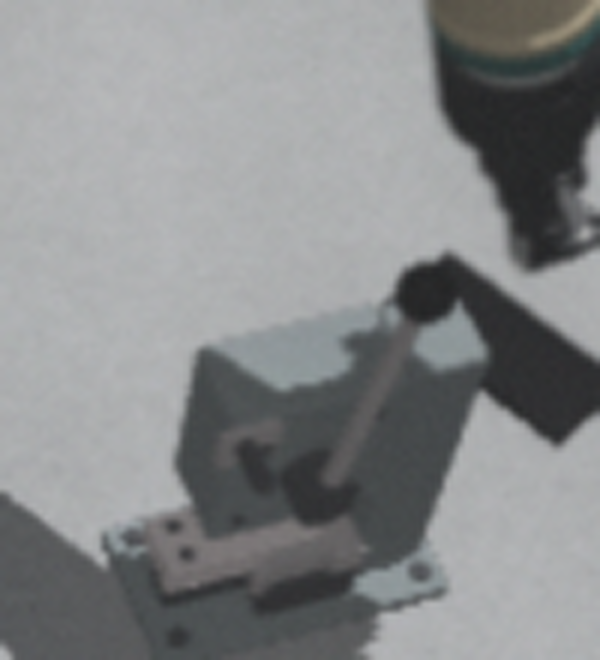

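```bash

python3 -m jog '[{"x":0,"y":-30,"z":30,"ax":0,"ay":0,"az":0,"grip":0},{"x":0,"y":-65,"z":50,"ax":0,"ay":0,"az":0,"grip":0},{"x":0,"y":-90,"z":50,"ax":0,"ay":0,"az":0,"grip":0},{"x":0,"y":-90,"z":50,"ax":0,"ay":0,"az":0,"grip":0},{"x":0,"y":-90,"z":50,"ax":0,"ay":0,"az":0,"grip":0}]'; python3 - <<'E'
from h import *
a=get_image("scene"); crop(a,"s7.png",0,0,512,384,1.5)
E
```

```text
clock: 21.6
eef_pos: [529.7, 312.3, 430.5]
tool_rot: [-1.272, -0.009, 0.188]
force: [0.2, 0.3, -0.6]
width: 0.2
```

View pics/s7.png

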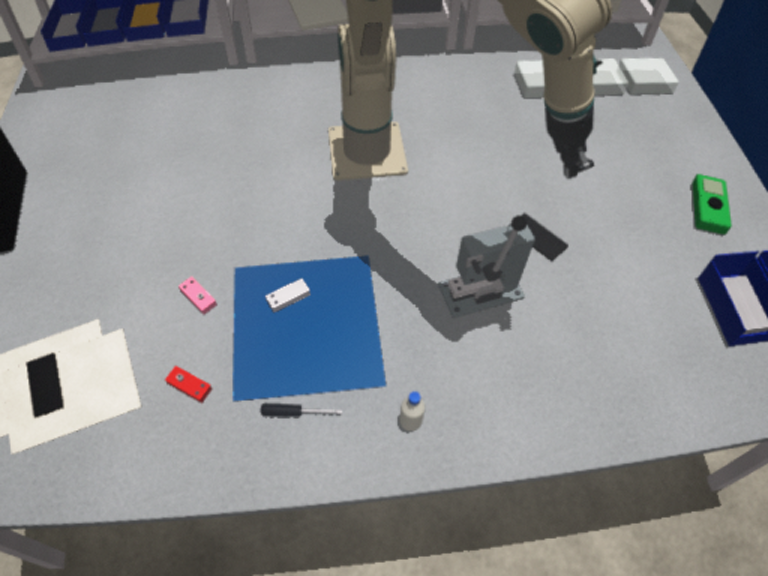

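All other objects are where they were, the lever is at rest (knob at about (519,222) in the picture), and the bar is in the press.

```bash
python3 -c "
from cell import *
print(finish_job())"
```

```text
the job is handed in; nothing more can be done
None
```

The bar with the bushing is in the press and pressed, and the job is handed in at about 21.7 s on the robot's clock.

- **Loading:** I pushed the bar in between the guides, bushing end first and bushing up, until the back stop pushed back with about 12 N. Then I lowered it onto the nest and let go. Its outer end lay where a home bar should end, within about 1 mm in the wrist picture. It sat about 1 mm off-centre sideways, inside the guides' clearance.
- **Pressing:** I pushed the knob with the closed fingers. The force was 8–10 N while the bushing went in. At about 0.77 rad the lever stopped moving and the force rose to 15–16 N, which I took as the depth stop. I held it there for about 1 s, then let the spring bring the lever back.
- **Last checks:** The knob is back at its starting pixel position to within about half a pixel, and the bar did not shift from the pressing. The other objects look unmoved, and the gripper was clear with no contact force.
- **Not checked:** I could not see the bushing under the head. From the lever travel it went down about 8.5 mm.

No check failed. One early jog call was refused because the rows need every key filled in; nothing moved.

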